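# Uncover the parts well and fetch the spacer with the sprung tongs

### The arm

A 6-joint arm with a two-finger parallel gripper is mounted at the origin on the work surface. World frame = base frame: x ahead of the robot, y to its left, z up, the work surface at z = 0. Lengths are in m, angles in rad, forces in N, time in s.
With the tool pointing down it reaches from about 0.325 to 0.85 m from the base axis. Payload 4.4 kg.
Tool frame: the origin (TCP) lies at the very end of the fingers, on their centre line; the grasp point (between the pads) lies 19 mm behind it; y points along the fingers, x is the direction in which the jaws open and shut, and the axes are right-handed (so a half turn about y gives the same grasp; the last joint's range is limited). The gripper opens to 94 mm and grips with 3 to 60 N. Pads are 16 mm wide; open, the fingers measure 119 mm over their backs; the gripper's body (75 mm by 177 mm) begins 78 mm behind the grasp point.
Start: joints at [-1.329, 0.207, 1.542, -0, 1.393, -0.15], TCP at [0.22, -0.531, 0.205] pointing down, gripper open.
Joint ranges: [-2.73, 2.73], [-0.86, 2.22], [0.23, 2.46], [-1.11, 4.25], [0.08, 2.63], [-2.82, 2.82]. Speed limits (rad/s): [2.79, 2.79, 3.14, 3.14, 3.14, 3.14].

### API

Orientations are given as a unit quaternion [x, y, z, w].
In Python, from station import readout, vision, workorder gives the robot as it stands.
- The arm moves only by the tool jog_arm, never from a script. Its argument "plan" is a list of rows, each a list of 5 numbers: the shift along the world's x, y, z in mm, then the turn about the world's z in degrees, then the opening, from 0 (shut) to 1 (fully open). A call has 1 to 12 rows; each row shifts and turns the pose as measured when the row begins; what a row does not reach is not made up. A row lasts 1/8 s, in which the tool goes at most 62.5 mm and 10.7 degrees, less where a joint would pass 70% of its speed; a pose out of reach is approached as far as the arm can. A call with a gripper value outside its range is refused whole. The fingers move at their own pace and stop on an object; "grip_force" is the grip in N (left out, the last holds). Time passes only in rows, so rows that do not move let the fingers close. It gives the time, the measured TCP pose, the force and the opening at its end, in the units of the state.
- readout.state(): the state, without advancing time (a new reading comes with each control period).
- vision.read_camera(name): name is "scene" or "top" or "wrist"; returns (picture, depth): 420x560x3 uint8, blue, green, red; 420x560 float32, m along the optical axis (not along the pixel's ray), 0 where there is no reading.
- vision.calibration(name): a dict with "intrinsics" (3x3 intrinsics, pixels), "rvec" (rotation vector, rad) and "tvec" (3), from world to camera coordinates, as OpenCV has them; the wrist camera has in their place "mount" (4x4, takes a point from camera to tool coordinates, whose origin is the TCP and whose axes are the tool frame's). Camera axes: x right, y down, z forward; pixel columns grow to the right and rows downward; lengths in m; the calibration is good to about 2 mm. A picture is of the moment at which its call begins: read the wrist's pose just before it. calibration takes no time and is no camera call.
- workorder.job_done(): hands the job in, once; it reports no verdict.
The state is a dict: "clock": time; "q": joint angles; "dq": joint speeds; "joint_efforts": joint torques, N m; "position": TCP position; "ee_rot": TCP orientation; "force": force on the tool from outside, world axes, zero at the start; "moment": the same for the moment, N m; "grip_width": finger opening in m.
Only numpy, scipy, OpenCV 4.12 (cv2) and the standard library are available. Lean on these libraries where they do the work, as an engineer would, in place of code of your own. Each camera call takes 0.05 s, during which the arm holds its last target.

### The job

Swing the dust cover of the metal block right aside on its pin so that the well is fully open, towards the side where the tall bottle is not in its way. Then take the sprung tongs from their stand, use them to lift the small steel spacer out of the well and set it down (do not drop it) in the empty bay of the white tray, and put the tongs back upright in their stand. Leave the cover open, let go of everything, and leave the bottle, the pot and the other things on the bench where they are.

Things in the scene. Friction and masses are not known exactly. Their poses are not given: they have to be found in the camera images.
- block: Fixed dark steel block on a thin bright foot plate, 120 (x) by 90 (y) by 48 mm high (foot plate 134 by 104 by 4 mm). Origin: centre of its underside on the bench. The square well in its top has its centre at (-10, 0) mm in the block's frame; the cover's vertical pin stands at (45, 0) mm.
- well (a point): Centre of the mouth of the well, level with the block's top. The well is 36 by 36 mm, square with the block, 40 mm deep, flat floor 8 mm above the bench.
- stud (a point): Centre of the top of the upright thumb stud on the free end of the dust cover: a steel cylinder 10 mm across and 16 mm high, standing on the cover plate, 90 mm from the pin. Its top is 68.5 mm above the bench, the plate's upper face 52.5 mm.
- cover (a joint): Angle (rad) of the flat dust cover about its pin. 0: lies along the block's -x over the well; positive: counter-clockwise from above (stud towards the block's -y side). Starts within 0.1 of 0; stops at 1.6 and -1.6; stays where it is left. The well is fully open beyond 1.2 or -1.2. The plate passes over the low pot; it would hit the tall bottle at about 0.6.
- pin (a point): Centre of the cover's one vertical pin at the level of the block's top. The cover is a steel plate 4 mm thick and 50 mm wide (26 mm near the pin) that reaches 98 mm from the pin and lies on the block's top. It turns with little friction: about 0.6 N at the stud.
- spacer: Loose steel spacer, a cylinder 12 mm across and 16 mm high, about 14 g, standing on the floor of the well up to 3 mm off its centre. Origin: centre of its underside, z along its axis.
- tongs: Loose sprung tongs, 86 g, upright, points down, in their stand; 116 mm high. Origin: midway between the two points, at their lower end; z up; the legs lie at +y and -y and close along y. Each leg is a blade 12 mm wide (x), 3 mm thick; at rest the gap between the blades is 22 mm (28 mm outside). A bridge 22 mm (y) by 14 mm (x) joins the legs at the top, 100 to 116 mm up.
- tongs_grip (a point): Point midway between the tongs' black grip pads, 73 mm above the points. The pads are 14 mm wide (x), reach from 50 to 96 mm up, and measure 40 mm over their outer faces at rest. Legs move in parallel: 35 mm over the pads leaves a 17 mm gap between the blades, 30 mm grips the spacer. Squeeze lightly (35 mm) to carry the tongs open. The spring resists with 1 N per mm of each leg.
- leg_a (a joint): Inward travel (m) of the leg at the tongs' +y, 0 at rest, at most 0.008; about 0.005 when gripping the spacer centrally.
- leg_b (a joint): Inward travel (m) of the leg at the tongs' -y, 0 at rest, at most 0.008.
- stand: Fixed light wooden block 64 by 64 by 45 mm, origin at the centre of its underside. In its top is a pocket 17 mm (x) by 32 mm (y), 38 mm deep, centred; its floor is 7 mm above the bench. The tongs stand in it with their y along its y.
- tray: Fixed white tray 150 (x) by 90 (y) by 18 mm high, walls and middle divider 4 mm, floor 4 mm thick. Origin: centre of its underside. Its -x bay holds round movement parts, its +x bay is empty.
- empty_bay (a point): Centre of the floor of the tray's empty bay (37 mm from the tray's centre along its x), 4 mm above the bench; the bay is about 68 by 82 mm inside (x, y of the tray; this point has the tray's axes).
- bottle: Loose amber bottle with a dark cap, 32 mm across, 85 mm tall, standing beside the block at its +y or its -y side, in the way of the cover on that side. Origin: centre of its underside.
- pot: Loose low grey pot, 40 mm across, 24 mm tall, beside the block on the other side, below the cover's path. Origin: centre of its underside.
- loupe: Loose grey eyeglass loupe, 38 mm across, 34 mm tall, between the robot and the block. Origin: centre of its underside.
- driver: Loose small screwdriver lying behind, 130 mm long. Origin: near its middle.
- case_ring: Loose steel watch case ring lying flat behind, 42 mm across, 9 mm high. Origin: centre of its underside.
Mind the look-alikes: they are no part of the job. There is more than one size of the tongs; the one meant has the size given above. Several things have the shape of the stand; the one meant has the colours described above.

How it is judged:
By the outcome, as a careful person would: the job done as asked, in the order asked, and still so for the second after the job is handed in, with the robot touching nothing.
It also fails if it takes over 70 s, if anything falls off the work surface, if the arm or the gripper's body presses on something with over 40 N, if the wrist force passes 120 N, or if a joint passes its speed limit or range.

## Working session

There is one attempt and no reset: what is moved stays moved. The work goes in short steps, Python scripts to look and compute and a tool call to move; the robot and the scene stay as the last step left them, time stands still between calls to the robot, and variables do not carry over. Pictures are saved under pics/ and viewed, and the job is handed in when it is done.

Besides the shell and the picture viewer there is one more tool, called as name(argument=value, ...), one argument or row to a line, values as JSON. jog_arm: Moves the arm, as the interface text tells. Its arguments: {"type":"object","properties":{"plan":{"type":"array","items":{"type":"array","items":{"type":"number"}}},"grip_force":{"type":"number"}},"required":["plan"]}

```bash
mkdir -p pics; ls; cat > h.py <<'E'
import numpy as np, cv2
from station import readout, vision, workorder
from scipy.spatial.transform import Rotation as R
def cam(name):
    s=readout.state(); p,d=vision.read_camera(name); c=vision.calibration(name)
    K=np.array(c["intrinsics"],float)
    if "mount" in c:
        T=np.eye(4);T[:3,:3]=R.from_quat(s["ee_rot"]).as_matrix();T[:3,3]=s["position"]
        M=T@np.array(c["mount"])
    else:
        W=np.eye(4);W[:3,:3]=R.from_rotvec(np.ravel(c["rvec"])).as_matrix();W[:3,3]=np.ravel(c["tvec"]);M=np.linalg.inv(W)
    return p,d,K,M
def save(name,tag):
    p,d,K,M=cam(name); cv2.imwrite(f"pics/{tag}.png",p); np.savez(f"pics/{tag}.npz",p=p,d=d,K=K,M=M); return p,d,K,M
def load(tag):
    z=np.load(f"pics/{tag}.npz"); return z["p"],z["d"],z["K"],z["M"]
def ray(K,M,u,v,z):  # intersect with plane z
    r=M[:3,:3]@np.linalg.inv(K)@[u,v,1]; o=M[:3,3]; return o+r*(z-o[2])/r[2]
def dep(d,K,M,u,v):
    r=np.linalg.inv(K)@[u,v,1]*d[int(v),int(u)]; return M[:3,:3]@r+M[:3,3]
def proj(K,M,P):
    W=np.linalg.inv(M); c=W[:3,:3]@P+W[:3,3]; c=K@c; return c[:2]/c[2]
def crop(tag,u0,v0,u1,v1,s,out):
    p=load(tag)[0][v0:v1,u0:u1]; cv2.imwrite(f"pics/{out}.png",cv2.resize(p,None,fx=s,fy=s,interpolation=cv2.INTER_CUBIC))
E
python3 - <<'E'
from h import *
print(readout.state())
for n in("scene","top","wrist"):
    p,d,K,M=save(n,n+"0"); print(n,K.tolist(),M.round(3).tolist())
E
```

```text
pics
{'clock': 0.0, 'q': array([-1.32947122e+00,  2.07414941e-01,  1.54296112e+00, -6.26624549e-06,
        1.39346511e+00, -1.50472586e-01]), 'dq': array([ 1.01290727e-04, -8.86114961e-04,  1.23896357e-05,  2.34656145e-03,
       -1.79001446e-03, -3.07170060e-03]), 'joint_efforts': array([-6.45439122e-04, -3.70882595e+01, -2.81418532e+01,  6.97567197e-02,
        3.62468453e-02, -1.71165489e-04]), 'position': array([ 0.21937157, -0.53063726,  0.20429027]), 'ee_rot': array([-0.58722612,  0.39370039, -0.3925233 ,  0.58829495]), 'force': array([ 0.23378099, -0.02501264,  0.85294058]), 'moment': array([ 0.05142156,  0.03961061, -0.06415936]), 'grip_width': 0.09379091570328614}
scene [[423.0174690232792, 0.0, 277.2635405145749], [0.0, 423.0174690232792, 207.33046784861378], [0.0, 0.0, 1.0]] [[-0.367, 0.586, -0.723, 1.192], [0.93, 0.238, -0.28, 0.195], [0.008, -0.775, -0.632, 0.641], [0.0, 0.0, 0.0, 1.0]]
top [[485.9285180766609, 0.0, 278.6655901068086], [0.0, 485.9285180766609, 207.47626266640268], [0.0, 0.0, 1.0]] [[0.011, -0.987, 0.163, 0.333], [-1.0, -0.008, 0.02, -0.067], [-0.018, -0.164, -0.986, 1.387], [0.0, 0.0, 0.0, 1.0]]
wrist [[326.43426399728037, 0.0, 276.79274346121684], [0.0, 326.43426399728037, 205.5732184590711], [0.0, 0.0, 1.0]] [[0.381, -0.895, -0.231, 0.287], [-0.925, -0.369, -0.093, -0.505], [-0.003, 0.249, -0.968, 0.383], [0.0, 0.0, 0.0, 1.0]]
```

View pics/scene0.png

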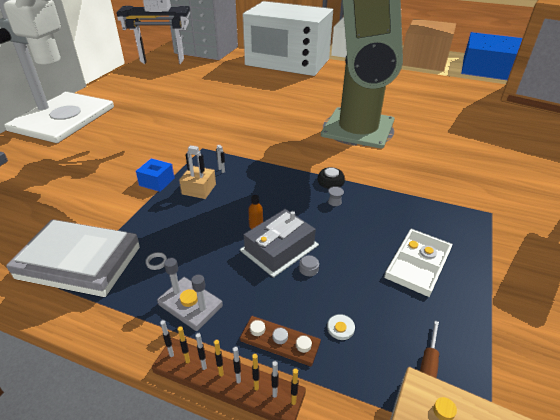

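View pics/top0.png

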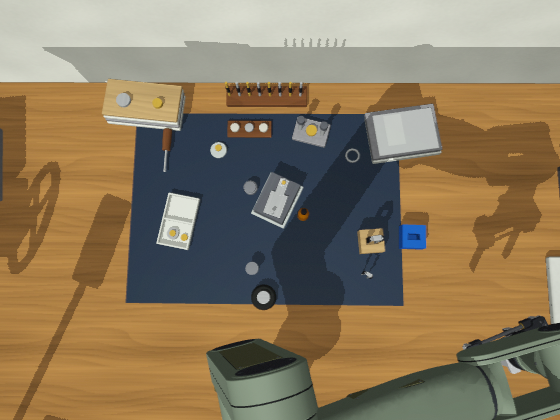

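View pics/wrist0.png

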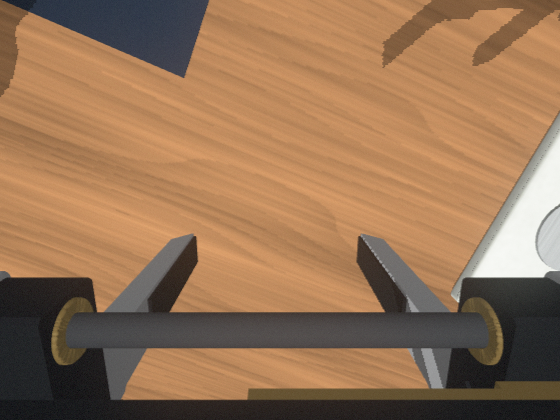

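The top view (+x is up, -y is right) shows:
- Block at about (277,199).
- Bottle at (303,215), on the -y side, and a grey pot at (250,187).
- Wooden stand with tongs at (372,240), a blue look-alike stand at (413,237), and smaller tongs at (368,272).
- White tray at (178,220).

Next I'll crop closer.

```bash
python3 - <<'E'
from h import *
crop("top0",230,150,330,240,8,"c1"); crop("top0",340,210,440,290,8,"c2"); crop("scene0",120,130,260,230,5,"c3"); crop("scene0",220,180,350,290,6,"c4"); crop("top0",145,180,215,260,7,"c5")
E
```

```text
(no output)
```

View pics/c1.png

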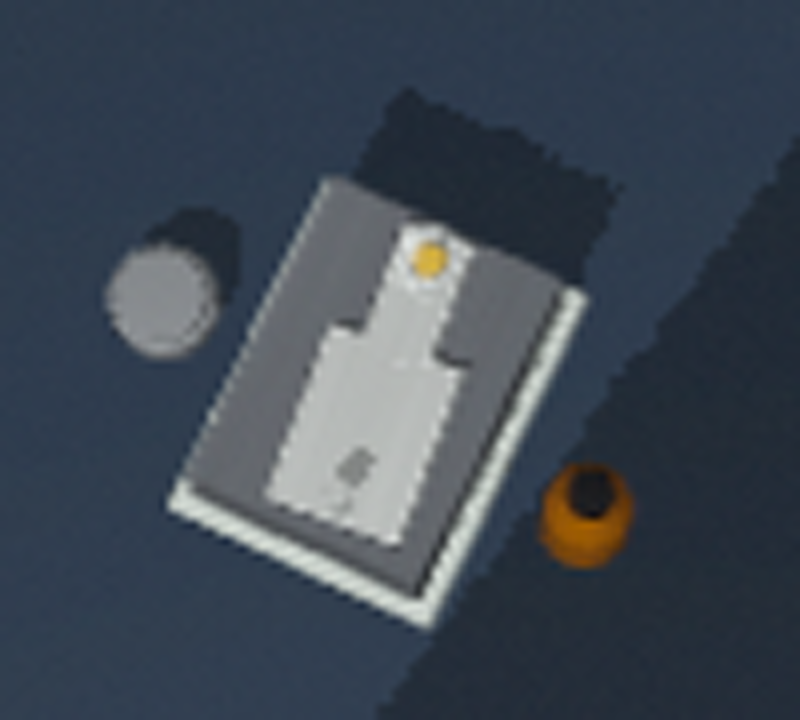

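View pics/c2.png

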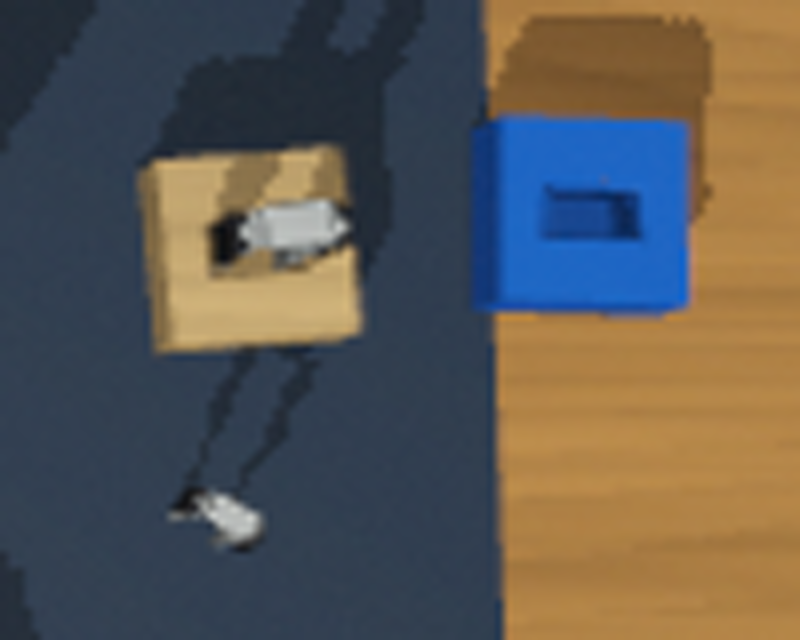

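View pics/c3.png

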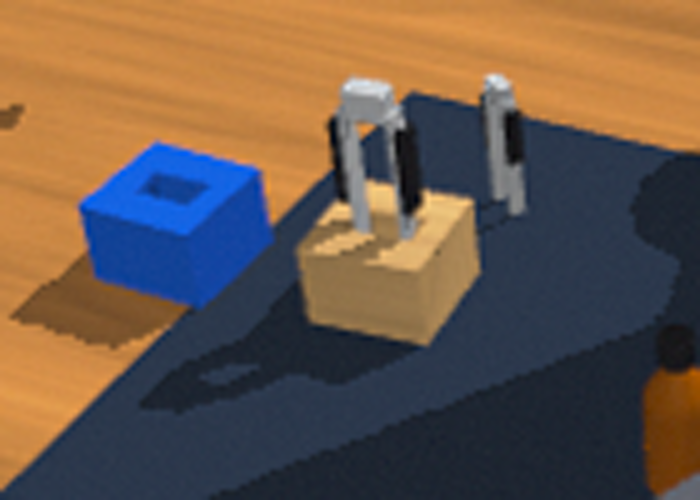

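View pics/c4.png

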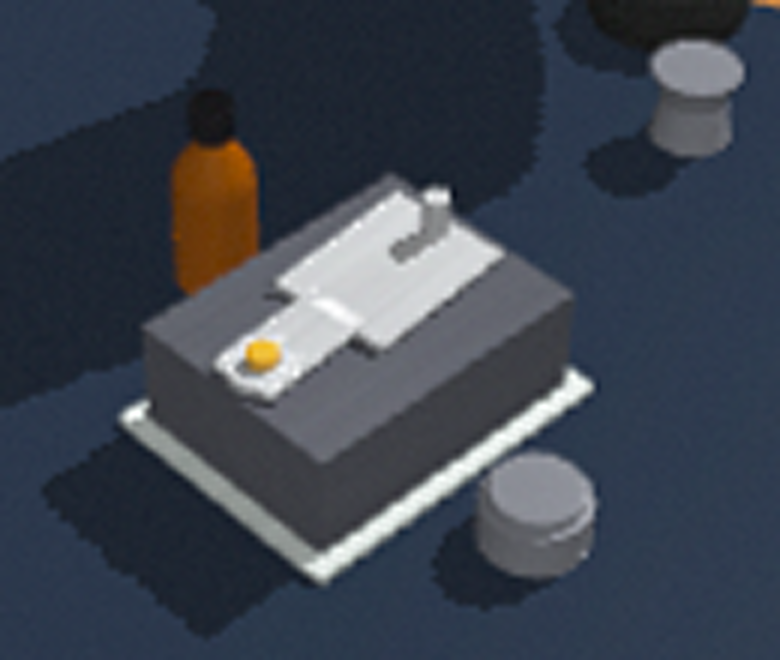

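View pics/c5.png

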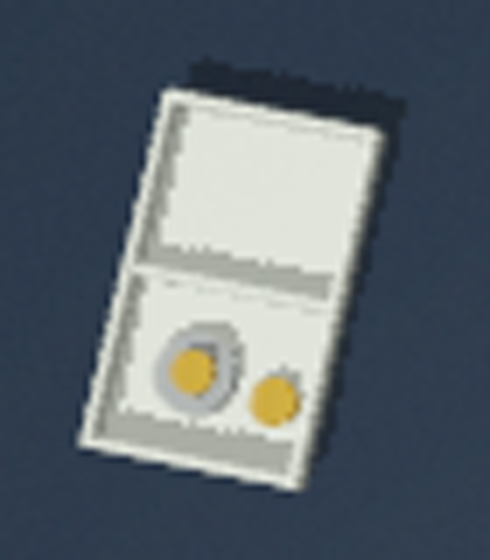

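```bash
python3 - <<'E'
from h import *
_,d,K,M=load("top0")
def pt(u0,v0,s,x,y,z): 
    u=u0+(x+.5)/s-.5; v=v0+(y+.5)/s-.5; return (ray(K,M,u,v,z)*1000).round(1)
c=[pt(230,150,8,*q,.048) for q in((330,180),(578,285),(420,598),(188,487))]
print("block corners",*c,"centre",np.mean(c,0)); c=np.array(c)
print("edges",[np.linalg.norm(c[i]-c[i-1]).round(1) for i in range(4)])
print("yaw",np.degrees(np.arctan2(*(c[0]+c[1]-c[2]-c[3])[[1,0]])))
print("pin",pt(230,150,8,430,258,.056),"stud",pt(230,150,8,357,462,.0685))
print("bottle cap",pt(230,150,8,590,493,.085),"pot",pt(230,150,8,163,302,.024))
s=[pt(340,210,8,*q,.045) for q in((155,158),(342,147),(362,333),(170,350))];s=np.array(s);print("stand",*s,s.mean(0),[np.linalg.norm(s[i]-s[i-1]).round(1) for i in range(4)])
print("yaw y",np.degrees(np.arctan2(*(s[0]+s[3]-s[1]-s[2])[[1,0]]))-90)
print("tongs bridge",[pt(340,210,8,*q,.116) for q in((240,222),(350,220),(297,223))])
t=np.array([pt(145,180,7,*q,.018) for q in((165,90),(382,132),(303,488),(82,443))]);print("tray",t.mean(0),[np.linalg.norm(t[i]-t[i-1]).round(1) for i in range(4)])
print("tray yaw",np.degrees(np.arctan2(*(t[0]+t[1]-t[2]-t[3])[[1,0]])))
P=proj
for n,q in (("bay",t.mean(0)),):
    a=(t[0]+t[1]-t[2]-t[3])/2; a/=np.linalg.norm(a); print("bay",t.mean(0)+37*a)
E
```

```text
block corners [656.3 -17.4  48. ] [ 619.  -105.1   48. ] [507.6 -50.7  48. ] [546.   30.7  48. ] centre [582.225 -35.625  48.   ]
edges [np.float64(120.3), np.float64(95.3), np.float64(124.0), np.float64(90.0)]
yaw -24.812823298487764
pin [626.6 -53.1  56. ] stud [551.9 -28.8  68.5]
bottle cap [ 539.2 -108.4   85. ] pot [616.9  42.8  24. ]
stand [ 495.9 -263.8   45. ] [ 500.3 -328.4   45. ] [ 436.  -333.7   45. ] [ 429.6 -267.9   45. ] [ 465.45 -298.45   45.  ] [np.float64(66.4), np.float64(64.7), np.float64(64.5), np.float64(66.1)]
yaw y 4.734550157550558
tongs bridge [array([ 466.5, -280.8,  116. ]), array([ 467.5, -316.6,  116. ]), array([ 466.3, -299.4,  116. ])]
tray [519.8   247.225  18.   ] [np.float64(148.3), np.float64(91.9), np.float64(148.7), np.float64(92.2)]
tray yaw -10.299669763005536
bay [556.20378453 240.60952786  18.        ]
```

```bash
python3 - <<'E'
from h import *
_,d,K,M=load("top0")
def cloud(tag):
    p,d,K,M=load(tag); v,u=np.mgrid[:420,:560]; r=np.stack([u,v,np.ones_like(u)],-1)@np.linalg.inv(K).T*d[...,None]
    return r@M[:3,:3].T+M[:3,3]
for tag in("top0","scene0"):
    C=cloud(tag); x,y,z=C[...,0],C[...,1],C[...,2]
    m=(abs(x-.58)<.1)&(abs(y+.035)<.07)&(z>.058)&(z<.08)
    print(tag,"stud/pin pts",m.sum()); print(np.c_[np.argwhere(m)[:,::-1],(C[m]*1000).round(1)][:40])
    m=(abs(x-.467)<.03)&(abs(y+.298)<.03)&(z>.10); q=C[m]*1000; print("tongs top",len(q),q.mean(0),q.min(0),q.max(0))
print(proj(K,M,np.array([.541,-.017,.0685])))
s=readout.state();print(R.from_quat(s["ee_rot"]).as_matrix().round(3))
E
echo "from h import *
def cloud(tag):
    p,d,K,M=load(tag); v,u=np.mgrid[:420,:560]; r=np.stack([u,v,np.ones_like(u)],-1)@np.linalg.inv(K).T*d[...,None]
    return r@M[:3,:3].T+M[:3,3]" > h2.py
```

```text
top0 stud/pin pts 44
[[ 284.   178.   636.   -55.    62.7]
 [ 286.   179.   634.   -60.6   59. ]
 [ 283.   180.   631.1  -52.2   59.2]
 [ 279.   181.   627.6  -41.1   61.5]
 [ 282.   181.   628.3  -49.4   58.5]
 [ 284.   181.   628.1  -55.    60. ]
 [ 284.   190.   602.7  -55.2   58.6]
 [ 270.   192.   596.8  -16.3   58.4]
 [ 272.   198.   579.8  -22.1   58.2]
 [ 281.   200.   574.4  -47.2   58.3]
 [ 273.   202.   568.5  -25.    58.3]
 [ 274.   202.   568.5  -27.8   58.8]
 [ 301.   208.   552.2 -102.8   59. ]
 [ 301.   209.   545.9 -102.2   80. ]
 [ 271.   210.   544.5  -20.1   67.7]
 [ 272.   210.   544.7  -22.8   66.6]
 [ 273.   210.   544.5  -25.6   67.8]
 [ 299.   210.   546.4  -97.3   59.6]
 [ 300.   210.   545.8  -99.9   63.4]
 [ 270.   211.   542.1  -17.3   65.3]
 [ 271.   211.   541.4  -20.2   69.4]
 [ 272.   211.   542.2  -22.8   64.5]
 [ 273.   211.   540.   -26.    78.5]
 [ 299.   211.   543.6  -97.3   59.8]
 [ 300.   211.   542.6  -99.9   66. ]
 [ 271.   212.   539.5  -20.    63.9]
 [ 272.   212.   538.7  -23.    68.9]
 [ 273.   212.   538.3  -25.8   71.8]
 [ 299.   212. 
[... 1677 characters left out ...]
259.   207.   543.4  -98.8   61.2]
 [ 260.   207.   542.4  -96.9   61.1]
 [ 261.   207.   539.5  -95.8   59.2]
 [ 256.   208.   550.8 -102.6   62.9]
 [ 257.   208.   547.9 -101.6   61. ]
 [ 258.   208.   545.7 -100.2   59.7]
 [ 259.   208.   543.6  -98.8   58.6]
 [ 255.   209.   551.8 -104.6   60.2]
 [ 256.   209.   553.  -101.7   62. ]
 [ 257.   209.   548.6 -101.4   58.7]
 [ 258.   209.   549.5  -98.6   60.3]
 [ 260.   209.   547.6  -94.7   60.1]]
tongs top 127 [ 470.54172189 -295.22028488  113.84429556] [ 457.6055037  -317.80776243  100.07620166] [ 477.14269083 -278.20692659  125.97746425]
[269.85117859 211.19630907]
[[ 0.382 -0.     0.924]
 [-0.924  0.002  0.382]
 [-0.002 -1.     0.   ]]
```

jog_arm(
  plan=[
    [27,42.5,0,10.5,0.4],
    [27,42.5,0,10.5,0.4],
    [27,42.5,0,10.5,0.4],
    [27,42.5,0,10.5,0.4],
    [27,42.5,0,10.5,0.4],
    [27,42.5,0,10.5,0.4],
    [27,42.5,0,10.5,0.4],
    [27,42.5,0,10.5,0.4],
    [27,42.5,0,10.5,0.4],
    [27,42.5,0,10.5,0.4],
    [27,42.5,0,10.5,0.4],
    [0,0,0,0,0.4],
  ],
)

```text
clock: 1.65
position: [0.5209, -0.0465, 0.2011]
ee_rot: [-0.638, -0.302, 0.305, 0.639]
force: [0.3, -1.1, 0.0]
grip_width: 0.0372
```

```bash
cat >> h.py <<'E'
def st():
    s=readout.state(); m=R.from_quat(s["ee_rot"]).as_matrix()
    print("t %.2f"%s["clock"],"pos",(s["position"]*1000).round(1),"yaw %.1f"%np.degrees(np.arctan2(m[1,0],m[0,0])),"tilt",m[:,1].round(3),"F",s["force"].round(1),"w",round(s["grip_width"]*1000,1),"q6 %.2f"%s["q"][5])
E
python3 - <<'E'
from h import *
st(); save("wrist","w1")
E
```

```text
t 1.65 pos [520.9 -46.5 201.1] yaw 50.8 tilt [-0.004 -0.001 -1.   ] F [ 0.3 -1.1  0. ] w 37.2 q6 -1.14
```

View pics/w1.png

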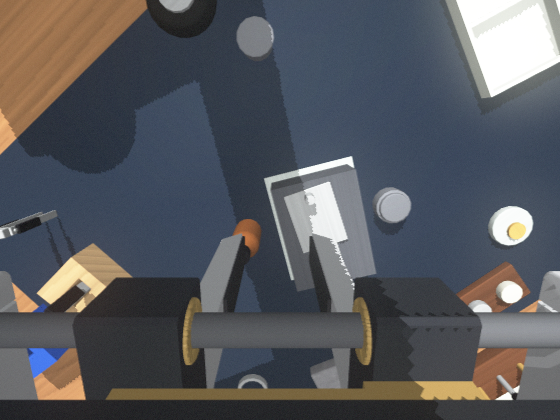

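```bash
python3 - <<'E'
from h import *
crop("w1",255,150,385,300,5,"c6")
_,d,K,M=load("w1"); print(ray(K,M,310,198,.0685)*1000, proj(K,M,np.array([.541,-.021,.0685])))
E
```

```text
[542.0725091  -22.65713889  68.5       ] [310.66810991 196.12650899]
```

View pics/c6.png

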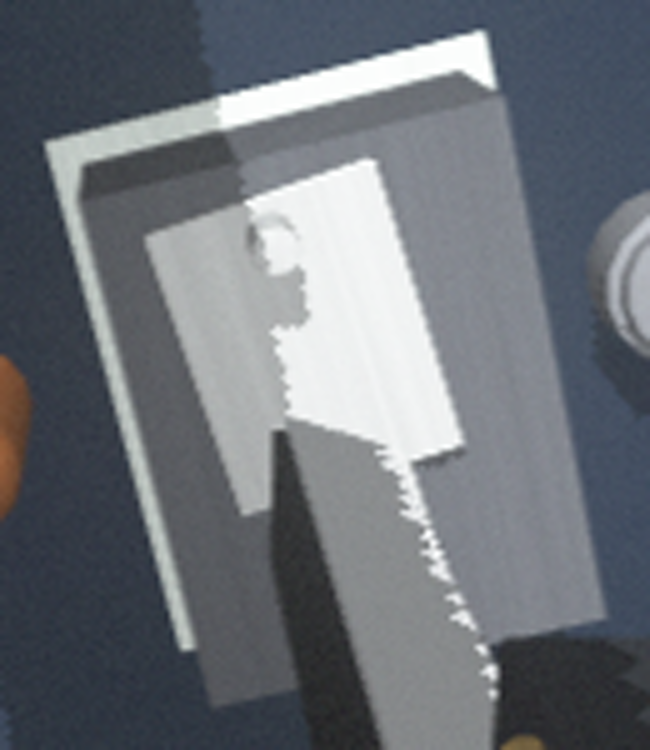

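jog_arm(
  plan=[
    [10.5,12,0,7,0.4],
    [10.5,12,-40,7,0.4],
    [0,0,-45,0,0.4],
    [0,0,-30,0,0.4],
    [0,0,-20,0,0.4],
  ],
)

```text
clock: 2.33
position: [0.5402, -0.0312, 0.0645]
ee_rot: [0.601, 0.375, -0.378, -0.597]
force: [-0.4, 0.6, 0.4]
grip_width: 0.0376
```

```bash
python3 - <<'E'
from h import *
st()
E
```

```text
t 2.33 pos [540.2 -31.2  64.5] yaw 64.3 tilt [-0.001 -0.007 -1.   ] F [-0.4  0.6  0.4] w 37.6 q6 -1.33
```

```bash
python3 - <<'E'
from h import *
c=np.array([624,-55]);a=np.radians(np.linspace(158,66,13));P=c+89*np.c_[np.cos(a),np.sin(a)]
print(P.round(1).tolist());print(np.diff(P,axis=0).round(1).tolist())
E
```

```text
[[541.5, -21.7], [546.7, -10.9], [553.2, -1.0], [561.1, 7.9], [570.0, 15.8], [579.9, 22.3], [590.7, 27.5], [602.0, 31.2], [613.7, 33.4], [625.6, 34.0], [637.4, 33.0], [649.0, 30.4], [660.2, 26.3]]
[[5.2, 10.7], [6.6, 9.9], [7.8, 9.0], [9.0, 7.8], [9.9, 6.6], [10.7, 5.2], [11.3, 3.7], [11.7, 2.2], [11.9, 0.6], [11.9, -1.0], [11.6, -2.6], [11.2, -4.1]]
```

jog_arm(
  plan=[
    [2,9,-4,0,0.4],
    [0,0,-3.5,0,0.4],
    [0,0,0,0,0.4],
  ],
)

```text
clock: 2.7
position: [0.5405, -0.0243, 0.0561]
ee_rot: [0.601, 0.372, -0.377, -0.598]
force: [0.2, -0.8, 0.8]
grip_width: 0.0379
```

jog_arm(
  plan=[
    [6,13,0.5,-7.5,0.4],
    [7,10,0,-7.5,0.4],
    [8,9,0,-7.5,0.4],
    [9,8,0,-7.5,0.4],
    [10,7,0,-7.5,0.4],
    [11,5,0,-7.5,0.4],
  ],
)

```text
clock: 3.45
position: [0.5939, 0.0272, 0.0624]
ee_rot: [0.701, 0.105, -0.109, -0.697]
force: [-1.2, -0.3, -0.5]
grip_width: 0.0375
```

```bash
python3 - <<'E'
from h import *
st()
E
```

```text
t 3.45 pos [593.9  27.2  62.4] yaw 17.4 tilt [-0.005 -0.007 -1.   ] F [-1.2 -0.3 -0.5] w 37.5 q6 -0.39
```

jog_arm(
  plan=[
    [0,0,-5,0,0.4],
    [11,4,-2,-7.5,0.4],
    [11.5,3,-1,-7.5,0.4],
    [12,1,-1,-7.5,0.4],
    [12,-1,-1,-7.5,0.4],
    [11.5,-2.5,-1,-7.5,0.4],
  ],
)

```text
clock: 4.2
position: [0.6519, 0.0307, 0.0537]
ee_rot: [0.698, -0.129, 0.123, -0.693]
force: [-1.3, 0.3, 0.5]
grip_width: 0.0373
```

```bash
python3 - <<'E'
from h import *
st(); save("wrist","w2"); save("top","t2")
E
```

```text
t 4.20 pos [651.9  30.7  53.7] yaw -20.6 tilt [-0.01  -0.005 -1.   ] F [-1.3  0.3  0.5] w 37.3 q6 0.28
```

View pics/w2.png

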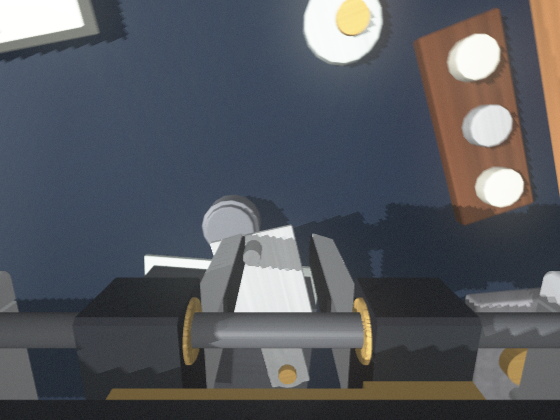

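jog_arm(
  plan=[
    [6,-2,1,-5,0.4],
    [6,-2,0,-4,0.4],
    [0,0,0,0,0.4],
  ],
)

```text
clock: 4.68
position: [0.6626, 0.0258, 0.0546]
ee_rot: [0.687, -0.18, 0.173, -0.682]
force: [0.3, -0.7, 0.7]
grip_width: 0.0373
```

```bash
python3 - <<'E'
from h import *
st(); save("wrist","w3")
E
```

```text
t 4.67 pos [662.6  25.8  54.6] yaw -29.0 tilt [-0.011 -0.004 -1.   ] F [ 0.3 -0.7  0.7] w 37.3 q6 0.42
```

View pics/w3.png

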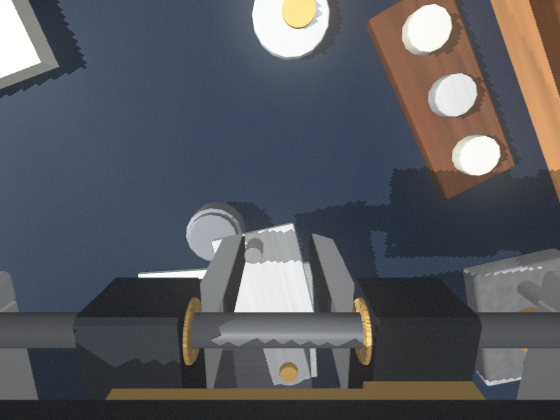

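jog_arm(
  plan=[
    [-2,1,30,0,0.5],
    [0,0,40,0,0.55],
    [-30,-10,10,-9.5,0.55],
    [-30,-12,0,-9.5,0.55],
    [-30,-12,0,-9.5,0.55],
    [-30,-12,0,-9.5,0.55],
    [-30,-12,0,-9.5,0.55],
    [-10,-8,0,-8,0.55],
    [0,0,0,0,0.55],
  ],
)

```text
clock: 5.85
position: [0.4912, -0.0399, 0.1376]
ee_rot: [-0.523, 0.479, -0.473, 0.523]
force: [0.2, -0.4, 0.4]
grip_width: 0.0517
```

```bash
python3 - <<'E'
from h import *
st(); save("wrist","w4")
E
```

```text
t 5.85 pos [491.2 -39.9 137.6] yaw -84.6 tilt [-0.007  0.006 -1.   ] F [ 0.2 -0.4  0.4] w 51.7 q6 1.22
```

View pics/w4.png

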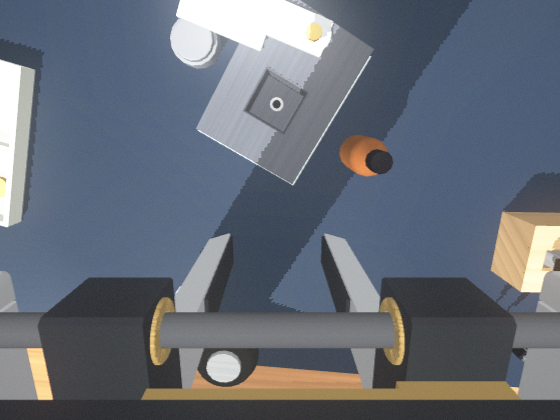

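The well is fully open. In the wrist view the spacer is at about (277,104), the pin at (314,32), and the bottle and pot haven't moved. I'll measure the positions from this view.

```bash
python3 - <<'E'
from h import *
crop("w4",170,0,400,200,4,"tmp"); 
p=load("w4")[0][0:190,190:380]; cv2.imwrite("pics/c7.png",cv2.resize(p,None,fx=4,fy=4,interpolation=cv2.INTER_CUBIC))
p=load("w4")[0][60:140,235:320]; cv2.imwrite("pics/c8.png",cv2.resize(np.clip(p.astype(float)*1.6,0,255).astype('u1'),None,fx=8,fy=7,interpolation=cv2.INTER_CUBIC))
E
```

```text
(no output)
```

View pics/c7.png

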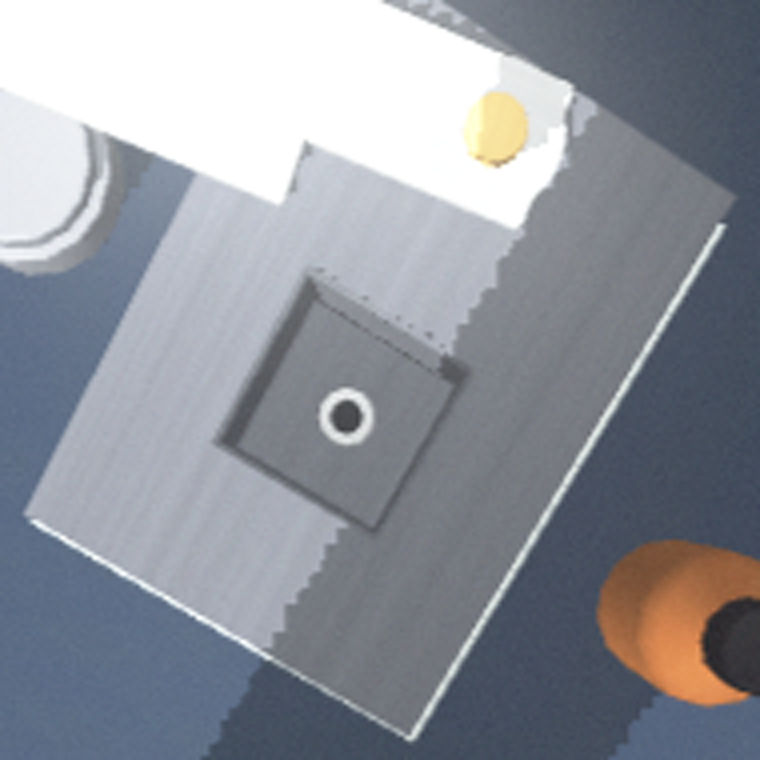

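View pics/c8.png

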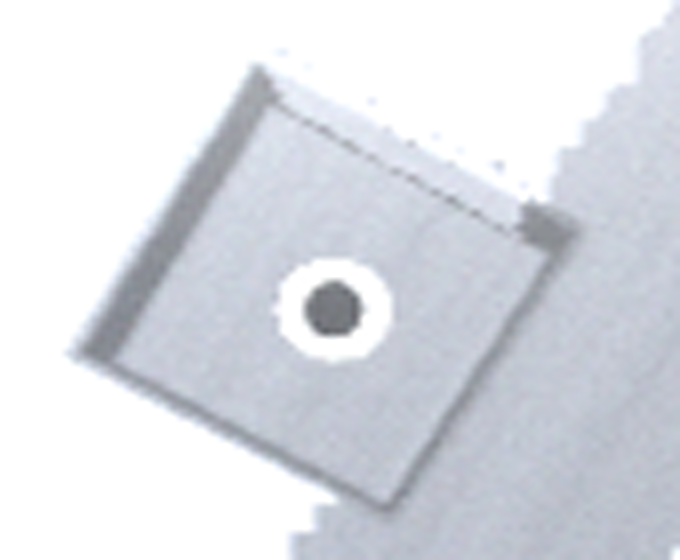

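```bash
python3 - <<'E'
from h import *
_,d,K,M=load("w4")
f=lambda x,y,z:(ray(K,M,190+(x+.5)/4-.5,(y+.5)/4-.5,z)*1000)
c=np.array([f(*q,.048) for q in((312,268),(470,370),(375,531),(216,441))]);print(c.round(1),"well",c.mean(0),[np.linalg.norm(c[i]-c[i-1]).round(1) for i in range(4)])
print("yaw",[np.degrees(np.arctan2(*(v)[[1,0]])).round(1) for v in (c[0]-c[3],c[1]-c[2],c[3]-c[2],c[0]-c[1])])
b=np.array([f(*q,.048) for q in((25,515),(412,735),(738,195))]);print(b, np.linalg.norm(b[0]-b[1]),np.linalg.norm(b[1]-b[2]), "centre",(b[0]+b[2])/2)
print("yaw",[np.degrees(np.arctan2(*(v)[[1,0]])).round(1) for v in (b[2]-b[1],b[0]-b[1])])
print("spacer",f(347,416,.024),"pin",f(496,128,.057))
E
```

```text
[[603.2 -22.9  48. ]
 [587.7 -55.   48. ]
 [555.6 -39.6  48. ]
 [569.9  -6.8  48. ]] well [579.11390197 -31.08212505  48.        ] [np.float64(37.0), np.float64(35.7), np.float64(35.6), np.float64(35.9)]
yaw [np.float64(-25.9), np.float64(-25.6), np.float64(66.5), np.float64(64.2)]
[[ 552.21309415   30.38370928   48.        ]
 [ 514.99406658  -51.36828786   48.        ]
 [ 623.25874205 -101.5253617    48.        ]] 89.82563693315649 119.31878314712942 centre [587.7359181  -35.57082621  48.        ]
yaw [np.float64(-24.9), np.float64(65.5)]
spacer [578.03382371 -31.72457531  24.        ] pin [628.28639566 -54.24611199  57.        ]
```

jog_arm(
  plan=[
    [0,0,30,0,0.6],
    [-12,-45,25,0,0.65],
    [-12,-48,10,0,0.65],
    [-12,-48,0,0,0.65],
    [-12,-48,0,0,0.65],
    [-12,-48,0,0,0.65],
    [-5,-20,0,0,0.65],
    [0,0,0,0,0.65],
  ],
)

```text
clock: 6.9
position: [0.4297, -0.3026, 0.2062]
ee_rot: [-0.531, 0.467, -0.465, 0.532]
force: [0.5, 0.1, 0.1]
grip_width: 0.061
```

```bash
python3 - <<'E'
from h import *
st(); save("wrist","w5"); st()
E
```

```text
t 6.90 pos [ 429.7 -302.6  206.2] yaw -82.5 tilt [-0.     0.003 -1.   ] F [0.5 0.1 0.1] w 61.0 q6 0.66
t 6.95 pos [ 429.8 -301.7  206.2] yaw -82.5 tilt [-0.001  0.003 -1.   ] F [-0.2 -0.4 -0.1] w 61.1 q6 0.66
```

View pics/w5.png

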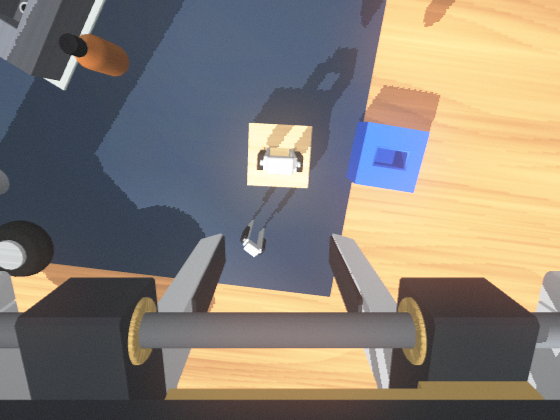

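Candidates in this view:
- **Tongs:** one pair in the wooden stand at (280,160), and a small free-standing pair at (253,240).
- **Stands:** wooden at (280,155), blue at (388,160).

I'm choosing the tongs in the light wooden stand and checking them in a close crop.

```bash
python3 - <<'E'
from h import *
crop("w5",235,115,325,195,8,"c9")
E
```

```text
(no output)
```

View pics/c9.png

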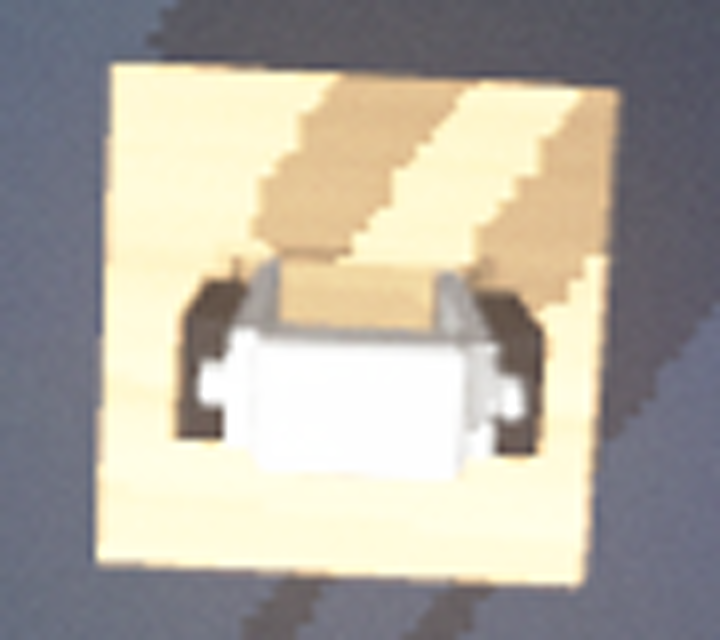

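```bash
python3 - <<'E'
from h import *
_,d,K,M=load("w5")
f=lambda x,y,z:(ray(K,M,235+(x+.5)/8-.5,115+(y+.5)/8-.5,z)*1000)
s=np.array([f(*q,.045) for q in((110,65),(619,88),(583,585),(97,563))]);print("stand",s.mean(0),[np.linalg.norm(s[i]-s[i-1]).round(1) for i in range(4)],"yaw",[np.degrees(np.arctan2(*(v)[[1,0]])).round(1) for v in (s[0]-s[3],s[1]-s[2],s[0]-s[1],s[3]-s[2])])
s=np.array([f(*q,.123) for q in((258,330),(466,336),(460,480),(258,472))]);print("bridge",s.mean(0),[np.linalg.norm(s[i]-s[i-1]).round(1) for i in range(4)],"yaw",[np.degrees(np.arctan2(*(v)[[1,0]])).round(1) for v in (s[0]-s[1],s[3]-s[2])])
l,r=f(176,400,.103),f(543,400,.103);print("pads",l,r,np.linalg.norm(l-r),(l+r)/2)
E
```

```text
stand [ 468.21632827 -299.89633372   45.        ] [np.float64(64.0), np.float64(64.4), np.float64(64.1), np.float64(64.4)] yaw [np.float64(4.6), np.float64(4.7), np.float64(94.9), np.float64(94.8)]
bridge [ 468.87391421 -300.53824975  123.        ] [np.float64(14.3), np.float64(20.8), np.float64(14.5), np.float64(20.4)] yaw [np.float64(95.8), np.float64(95.2)]
pads [ 464.25973305 -281.13404917  103.        ] [ 469.40129729 -320.43998836  103.        ] 39.640793870627604 [ 466.83051517 -300.78701877  103.        ]
```

jog_arm(
  plan=[
    [20,1,0,-2.7,0.65],
    [18.5,0,-20,0,0.65],
    [0,0,-25,0,0.65],
    [0,0,0,0,0.65],
  ],
)

```text
clock: 7.45
position: [0.4725, -0.2948, 0.1607]
ee_rot: [-0.522, 0.476, -0.475, 0.525]
force: [-0.3, 0.9, -0.7]
grip_width: 0.061
```

```bash
python3 - <<'E'
from h import *
st(); save("wrist","w6")
E
```

```text
t 7.45 pos [ 472.5 -294.8  160.7] yaw -84.5 tilt [ 0.001  0.005 -1.   ] F [-0.3  0.9 -0.7] w 61.0 q6 0.76
```

View pics/w6.png

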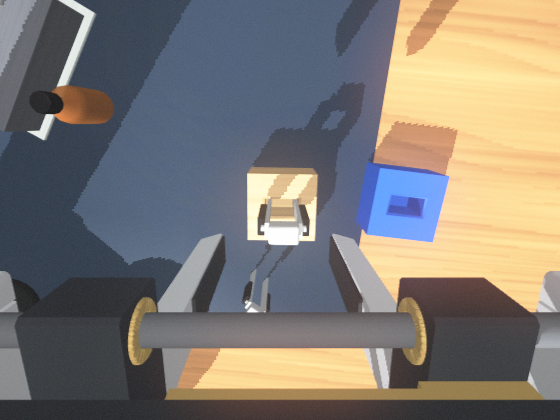

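```bash
python3 - <<'E'
from h import *
crop("w6",235,155,335,255,6,"c10")
_,d,K,M=load("w6")
print(ray(K,M,283.5,232,.123)*1000, proj(K,M,np.array([.4685,-.3003,.123])))
E
```

```text
[ 471.46452    -300.47848244  123.        ] [282.82822679 235.96769935]
```

View pics/c10.png

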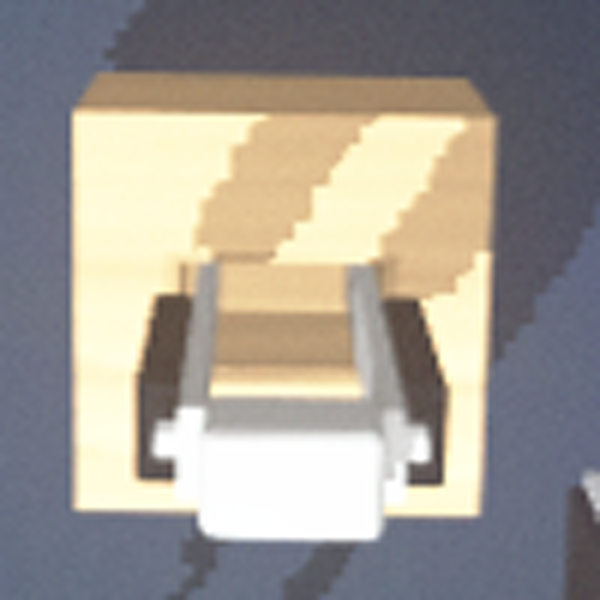

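jog_arm(
  plan=[
    [-4,-5.8,-5,-0.7,0.65],
    [0,0,0,0,0.65],
  ],
)

```text
clock: 7.75
position: [0.4705, -0.3018, 0.1592]
ee_rot: [-0.519, 0.477, -0.48, 0.522]
force: [-0.4, 0.4, -0.3]
grip_width: 0.0609
```

```bash
python3 - <<'E'
from h import *
st()
E
```

```text
t 7.75 pos [ 470.5 -301.8  159.2] yaw -85.2 tilt [ 0.007  0.    -1.   ] F [-0.4  0.4 -0.3] w 60.9 q6 0.76
```

jog_arm(
  plan=[
    [-1.5,0.5,-30,0,0.65],
    [0,0,-30,0,0.65],
    [0,0,-25,0,0.65],
    [0,0,0,0,0.65],
    [0,0,0,0,0.65],
  ],
)

```text
clock: 8.38
position: [0.4717, -0.3051, 0.0785]
ee_rot: [-0.518, 0.473, -0.485, 0.522]
force: [0.4, -0.2, 0.6]
grip_width: 0.0611
```

```bash
python3 - <<'E'
from h import *
for i in range(3): st()
save("wrist","w7"); st()
E
```

```text
t 8.38 pos [ 471.7 -305.1   78.5] yaw -85.3 tilt [ 0.016 -0.007 -1.   ] F [ 0.4 -0.2  0.6] w 61.1 q6 0.75
t 8.38 pos [ 471.7 -305.1   78.5] yaw -85.3 tilt [ 0.016 -0.007 -1.   ] F [ 0.4 -0.2  0.6] w 61.1 q6 0.75
t 8.38 pos [ 471.7 -305.1   78.5] yaw -85.3 tilt [ 0.016 -0.007 -1.   ] F [ 0.4 -0.2  0.6] w 61.1 q6 0.75
t 8.43 pos [ 471.6 -305.    78.5] yaw -85.3 tilt [ 0.015 -0.007 -1.   ] F [ 0.2  0.1 -0.4] w 61.3 q6 0.75
```

View pics/w7.png

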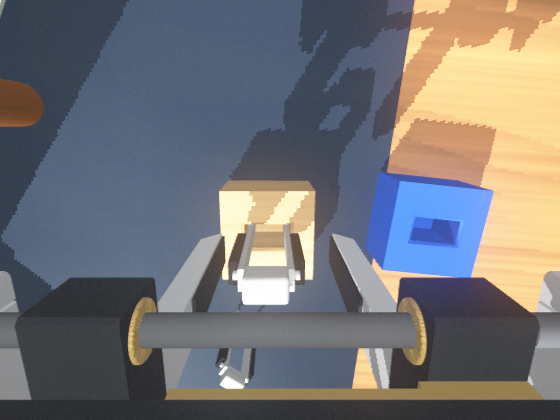

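jog_arm(
  plan=[
    [-1.5,2.5,-6,0,0.65],
    [-1.5,2,-5,0,0.65],
    [0,0,-3,0,0.65],
    [0,0,0,0,0.65],
  ],
)

```text
clock: 8.93
position: [0.4698, -0.3013, 0.0662]
ee_rot: [-0.518, 0.472, -0.486, 0.522]
force: [-0.4, -1.3, -0.5]
grip_width: 0.0611
```

```bash
python3 - <<'E'
from h import *
st()
E
```

```text
t 8.93 pos [ 469.8 -301.3   66.2] yaw -85.3 tilt [ 0.019 -0.01  -1.   ] F [-0.4 -1.3 -0.5] w 61.1 q6 0.76
```

jog_arm(
  plan=[
    [-0.7,0.8,-5,0,0.65],
    [0,0,0,0,0.6],
  ],
)

```text
clock: 9.18
position: [0.469, -0.3004, 0.0608]
ee_rot: [-0.518, 0.472, -0.486, 0.522]
force: [-0.3, 0.1, -0.0]
grip_width: 0.0571
```

```bash
python3 - <<'E'
from h import *
st()
E
```

```text
t 9.18 pos [ 469.  -300.4   60.8] yaw -85.3 tilt [ 0.019 -0.01  -1.   ] F [-0.3  0.1 -0. ] w 57.1 q6 0.76
```

jog_arm(
  plan=[
    [0,0,0,0,0.45],
    [0,0,0,0,0.4],
    [0,0,0,0,0.37],
    [0,0,0,0,0.37],
    [0,0,0,0,0.37],
  ],
  grip_force=15,
)

```text
clock: 9.8
position: [0.4691, -0.3003, 0.0608]
ee_rot: [-0.518, 0.472, -0.486, 0.522]
force: [0.9, 0.9, -0.0]
grip_width: 0.0347
```

```bash
python3 - <<'E'
from h import *
st(); save("wrist","w8")
E
```

```text
t 9.80 pos [ 469.1 -300.3   60.8] yaw -85.3 tilt [ 0.019 -0.009 -1.   ] F [ 0.9  0.9 -0. ] w 34.7 q6 0.76
```

View pics/w8.png

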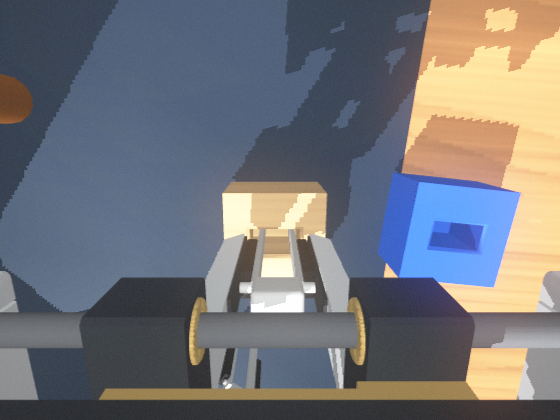

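jog_arm(
  plan=[
    [0,0,6,0,0.37],
    [0,0,12,0,0.37],
    [0,0,15,0,0.37],
    [0,0,15,0,0.37],
    [0,0,15,0,0.37],
    [0,0,15,0,0.37],
    [0,0,15,0,0.37],
    [0,0,0,0,0.37],
  ],
)

```text
clock: 10.85
position: [0.47, -0.3013, 0.1627]
ee_rot: [-0.518, 0.47, -0.488, 0.522]
force: [0.0, -0.6, -1.1]
grip_width: 0.035
```

```bash
python3 - <<'E'
from h import *
st(); save("wrist","w9"); save("scene","s9")
E
```

```text
t 10.85 pos [ 470.  -301.3  162.7] yaw -85.3 tilt [ 0.022 -0.013 -1.   ] F [ 0.  -0.6 -1.1] w 35.0 q6 0.76
```

View pics/w9.png

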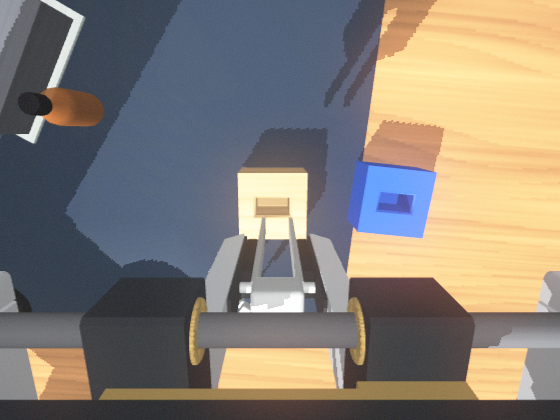

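View pics/s9.png

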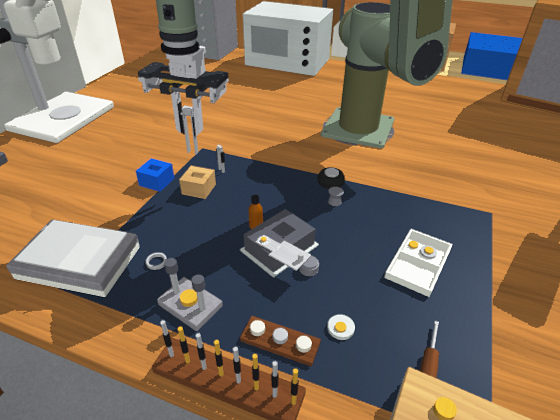

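jog_arm(
  plan=[
    [6,15,3,-2,0.37],
    [12,30,0,-4,0.37],
    [12,30,0,-4,0.37],
    [12,30,0,-4,0.37],
    [12,30,0,-4,0.37],
    [12,30,0,-4,0.37],
    [12,30,0,-3,0.37],
    [12,30,0,-3,0.37],
    [8,20,0,-2,0.37],
    [0,0,0,0,0.37],
  ],
)

```text
clock: 12.2
position: [0.5613, -0.045, 0.1516]
ee_rot: [0.376, -0.6, 0.602, -0.369]
force: [-0.9, 0.3, -1.3]
grip_width: 0.035
```

```bash
python3 - <<'E'
from h import *
st()
E
```

```text
t 12.20 pos [561.3 -45.  151.6] yaw -116.4 tilt [-0.007 -0.007 -1.   ] F [-0.9  0.3 -1.3] w 35.0 q6 1.81
```

jog_arm(
  plan=[
    [8,7,0,1,0.37],
    [8,6,-5,0.4,0.37],
    [0,0,0,0,0.37],
  ],
)

```text
clock: 12.58
position: [0.5772, -0.033, 0.1449]
ee_rot: [0.384, -0.596, 0.597, -0.376]
force: [0.4, -0.4, -1.2]
grip_width: 0.0349
```

```bash
python3 - <<'E'
from h import *
st(); save("wrist","w10")
p=load("w10")[0][130:330,180:380]; cv2.imwrite("pics/c11.png",cv2.resize(p,None,fx=3,fy=3,interpolation=cv2.INTER_CUBIC))
E
```

```text
t 12.57 pos [577.2 -33.  144.9] yaw -115.0 tilt [-0.009 -0.007 -1.   ] F [ 0.4 -0.4 -1.2] w 34.9 q6 1.81
```

View pics/w10.png

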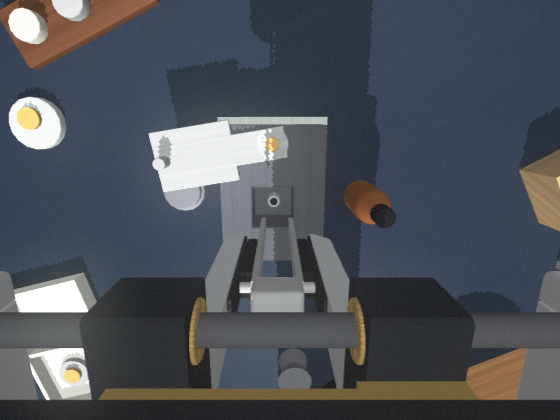

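View pics/c11.png

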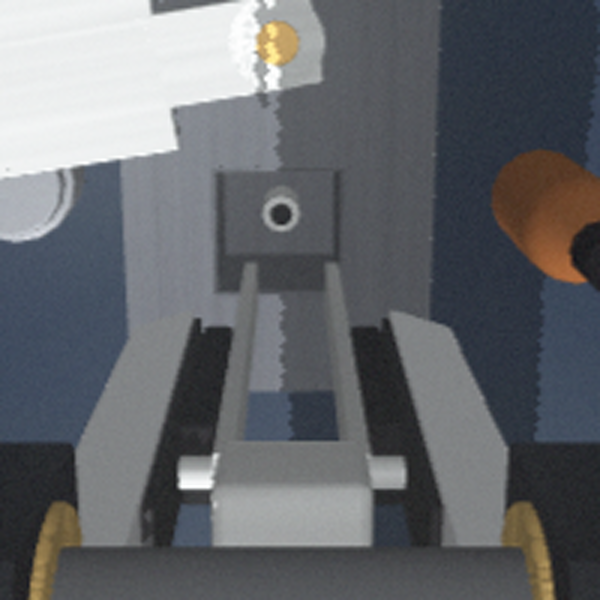

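```bash
python3 - <<'E'
from h import *
_,d,K,M=load("w10")
f=lambda x,y,z:(ray(K,M,180+(x+.5)/3-.5,130+(y+.5)/3-.5,z)*1000)
print("spacer",f(280,213,.024))
c=np.array([f(*q,.048) for q in((217,170),(341,170),(341,291),(217,291))]);print("well",c.mean(0),[np.linalg.norm(c[i]-c[i-1]).round(1) for i in range(4)],"yaw",[np.degrees(np.arctan2(*(v)[[1,0]])).round(1) for v in (c[0]-c[3],c[0]-c[1])])
s=(144.9-54)/1000
l,r=f(250,266,s),f(333,266,s);print("tips",l,r,(l+r)/2,np.linalg.norm(l-r))
E
```

```text
spacer [578.46818362 -31.42598347  24.        ]
well [578.93703448 -31.37992843  48.        ] [np.float64(36.4), np.float64(35.5), np.float64(36.5), np.float64(36.7)] yaw [np.float64(-26.1), np.float64(64.9)]
tips [584.3372197  -26.08802029  90.9       ] [575.57368691 -44.71199274  90.9       ] [579.9554533  -35.40000652  90.9       ] 20.582804875918207
```

jog_arm(
  plan=[
    [3.3,1.1,-5,0,0.37],
    [0,0,-10,0,0.37],
    [0,0,-10,0,0.37],
    [0,0,-8,0,0.37],
    [0,0,0,0,0.37],
  ],
)

```text
clock: 13.25
position: [0.5796, -0.033, 0.1091]
ee_rot: [0.384, -0.596, 0.597, -0.375]
force: [-0.7, -1.1, -0.9]
grip_width: 0.0349
```

```bash
cat >> h.py <<'E'
def tips():
    s=readout.state(); m=R.from_quat(s["ee_rot"]).as_matrix(); ax=m@np.array([-.0105,1,-.0182]); g=s["position"]*1000-19*m[:,1]; return (g+73*ax).round(1)
E
python3 - <<'E'
from h import *
st(); print(tips()); save("wrist","w11")
p=load("w11")[0][130:330,180:380]; cv2.imwrite("pics/c12.png",cv2.resize(p,None,fx=4,fy=4,interpolation=cv2.INTER_CUBIC)[:600])
E
```

```text
t 13.25 pos [579.6 -33.  109.1] yaw -115.1 tilt [-0.011 -0.007 -1.   ] F [-0.7 -1.1 -0.9] w 34.9 q6 1.81
[578.1 -32.1  55.1]
```

View pics/c12.png

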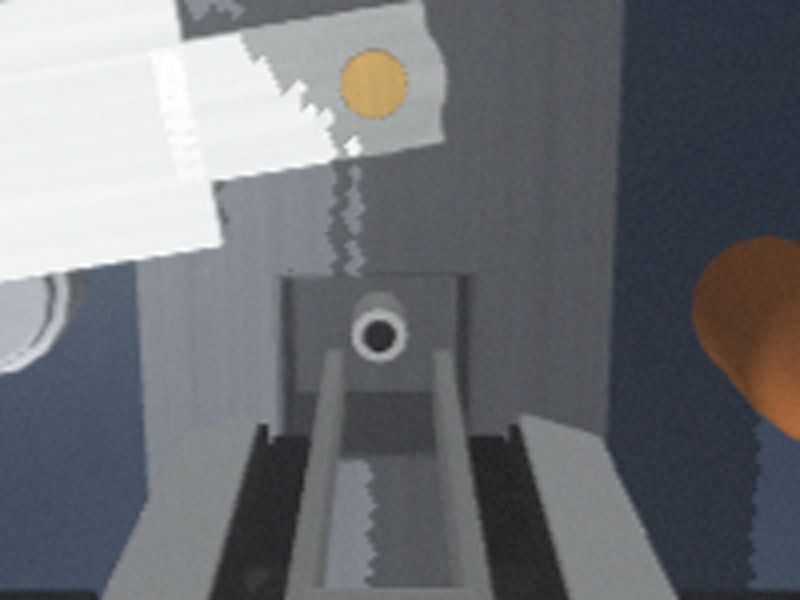

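jog_arm(
  plan=[
    [0.6,1.2,-2,0,0.37],
    [0,0,-6,0,0.37],
    [0,0,-6,0,0.37],
    [0,0,-6,0,0.37],
    [0,0,0,0,0.37],
  ],
)

```text
clock: 13.92
position: [0.5811, -0.0318, 0.089]
ee_rot: [0.384, -0.596, 0.597, -0.376]
force: [-0.7, -0.5, -1.3]
grip_width: 0.0348
```

```bash

python3 - <<'E'
from h import *
st(); print(tips()); save("wrist","w12")
p=load("w12")[0][150:300,180:380]; cv2.imwrite("pics/c13.png",cv2.resize(p,None,fx=4,fy=4,interpolation=cv2.INTER_CUBIC)[:600])
E
```

```text
t 13.93 pos [581.1 -31.8  89. ] yaw -115.0 tilt [-0.008 -0.008 -1.   ] F [-0.7 -0.5 -1.3] w 34.8 q6 1.81
[579.8 -30.9  35. ]
```

View pics/c13.png

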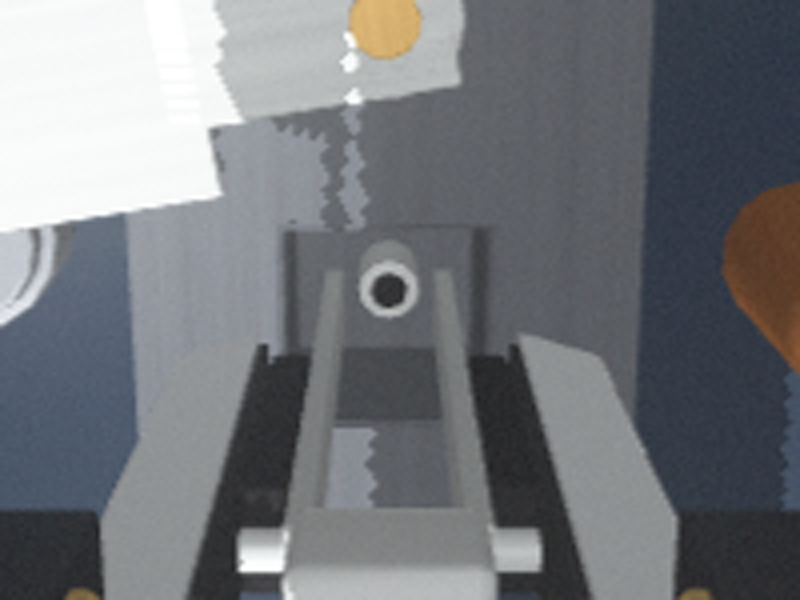

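jog_arm(
  plan=[
    [-0.8,0.2,-5,0,0.37],
    [0,0,-6,0,0.37],
    [0,0,-6,0,0.37],
    [0,0,-4,0,0.37],
    [0,0,0,0,0.37],
  ],
)

```text
clock: 14.6
position: [0.5806, -0.0317, 0.0669]
ee_rot: [0.383, -0.596, 0.597, -0.376]
force: [0.6, 0.1, -0.0]
grip_width: 0.035
```

```bash

python3 - <<'E'
from h import *
st(); print(tips()); save("wrist","w13")
p=load("w13")[0][150:300,180:380]; cv2.imwrite("pics/c14.png",cv2.resize(p,None,fx=4,fy=4,interpolation=cv2.INTER_CUBIC)[:600])
E
```

```text
t 14.60 pos [580.6 -31.7  66.9] yaw -115.1 tilt [-0.007 -0.008 -1.   ] F [ 0.6  0.1 -0. ] w 35.0 q6 1.81
[579.4 -30.8  12.9]
```

View pics/c14.png

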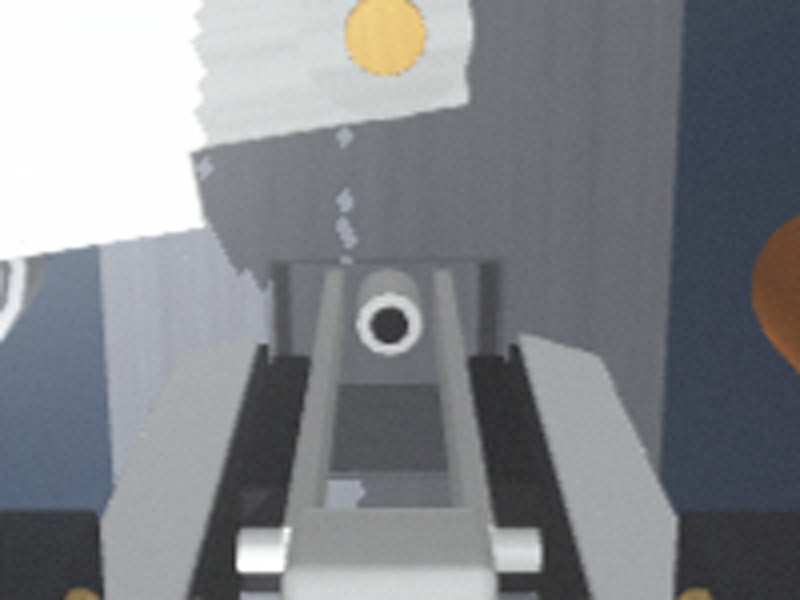

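jog_arm(
  plan=[
    [0,0,-1.8,0,0.37],
    [0,0,0,0,0.35],
    [0,0,0,0,0.32],
    [0,0,0,0,0.29],
    [0,0,0,0,0.28],
    [0,0,0,0,0.28],
  ],
  grip_force=14,
)

```text
clock: 15.4
position: [0.5814, -0.0318, 0.066]
ee_rot: [0.383, -0.595, 0.598, -0.376]
force: [0.0, 0.2, -1.8]
grip_width: 0.029
```

```bash

python3 - <<'E'
from h import *
st(); print(tips()); save("wrist","w14")
p=load("w14")[0][150:300,180:380]; cv2.imwrite("pics/c15.png",cv2.resize(p,None,fx=4,fy=4,interpolation=cv2.INTER_CUBIC)[:600])
E
```

```text
t 15.40 pos [581.4 -31.8  66. ] yaw -115.1 tilt [-0.006 -0.008 -1.   ] F [ 0.   0.2 -1.8] w 29.0 q6 1.81
[580.3 -31.   12. ]
```

View pics/c15.png

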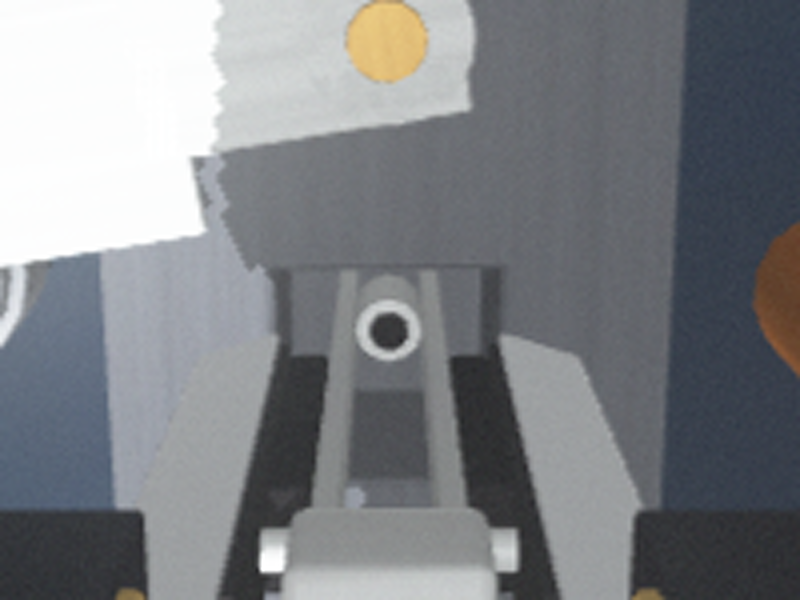

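jog_arm(
  plan=[
    [0,0,4,0,0.28],
    [0,0,8,0,0.28],
    [0,0,10,0,0.28],
    [0,0,10,0,0.28],
    [0,0,12,0,0.28],
    [0,0,15,0,0.28],
    [0,0,15,0,0.28],
    [0,0,15,0,0.28],
    [0,0,0,0,0.28],
  ],
)

```text
clock: 16.58
position: [0.5828, -0.032, 0.1637]
ee_rot: [0.382, -0.594, 0.599, -0.378]
force: [-0.0, 0.0, -1.3]
grip_width: 0.0294
```

```bash

python3 - <<'E'
from h import *
st(); print(tips()); save("wrist","w15")
p=load("w15")[0][130:280,180:380]; cv2.imwrite("pics/c16.png",cv2.resize(p,None,fx=4,fy=4,interpolation=cv2.INTER_CUBIC)[:600])
E
```

```text
t 16.57 pos [582.8 -32.  163.7] yaw -115.1 tilt [-0.001 -0.009 -1.   ] F [-0.   0.  -1.3] w 29.4 q6 1.81
[581.9 -31.3 109.7]
```

View pics/c16.png

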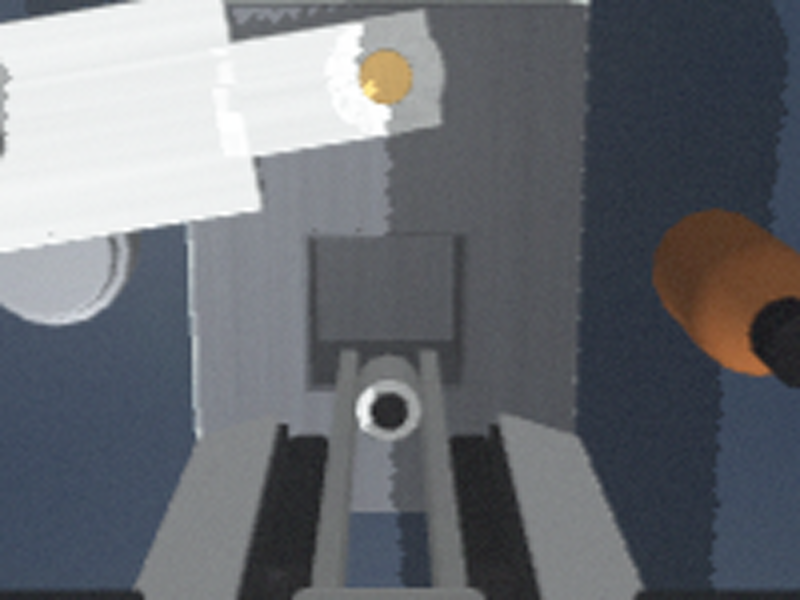

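jog_arm(
  plan=[
    [-2,15,0,1,0.28],
    [-3,30,0,2,0.28],
    [-3,30,0,2,0.28],
    [-3,30,0,2,0.28],
    [-3,30,0,2,0.28],
    [-3,30,0,2,0.28],
    [-3,30,0,2,0.28],
    [-3,30,0,2,0.28],
    [-3,30,0,1,0.28],
    [-2,15,0,0,0.28],
    [0,0,0,0,0.28],
  ],
)

```text
clock: 18.0
position: [0.5411, 0.2542, 0.1518]
ee_rot: [-0.472, 0.536, -0.531, 0.456]
force: [0.7, -0.0, -0.8]
grip_width: 0.0292
```

```bash

python3 - <<'E'
from h import *
st(); print(tips()); save("wrist","w16")
E
```

```text
t 18.00 pos [541.1 254.2 151.8] yaw -98.0 tilt [-0.022 -0.01  -1.   ] F [ 0.7 -0.  -0.8] w 29.2 q6 2.01
[538.8 254.6  97.9]
```

View pics/w16.png

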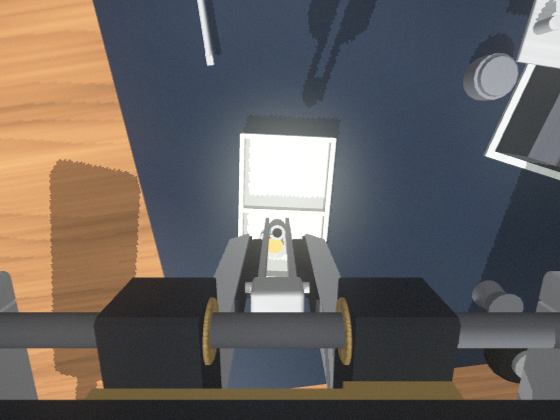

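```bash
python3 - <<'E'
from h import *
p=load("w16")[0][120:230,225:350]; cv2.imwrite("pics/c17.png",cv2.resize(p,None,fx=5,fy=5,interpolation=cv2.INTER_CUBIC))
E
```

```text
(no output)
```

View pics/c17.png

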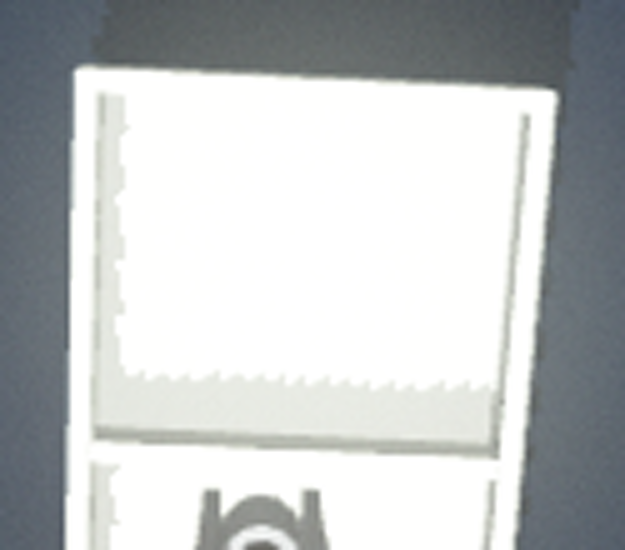

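```bash
python3 - <<'E'
from h import *
_,d,K,M=load("w16")
f=lambda x,y,z:(ray(K,M,225+(x+.5)/5-.5,120+(y+.5)/5-.5,z)*1000)
c=np.array([f(*q,.018) for q in((77,68),(556,91),(520,460),(72,442))]);print(c.round(1),"bay",c.mean(0),[np.linalg.norm(c[i]-c[i-1]).round(1) for i in range(4)],"yaw",[np.degrees(np.arctan2(*(v)[[1,0]])).round(1) for v in (c[0]-c[3],c[1]-c[2],c[0]-c[1])])
E
```

```text
[[605.2 277.3  18. ]
 [588.4 189.2  18. ]
 [517.4 203.   18. ]
 [533.9 290.6  18. ]] bay [561.20190365 240.00347778  18.        ] [np.float64(72.5), np.float64(89.7), np.float64(72.3), np.float64(89.2)] yaw [np.float64(-10.6), np.float64(-11.0), np.float64(79.2)]
```

jog_arm(
  plan=[
    [11,-7,0,0,0.28],
    [11,-7,-8,0,0.28],
    [0,0,-15,0,0.28],
    [0,0,-15,0,0.28],
    [0,0,-15,0,0.28],
    [0,0,-10,0,0.28],
    [0,0,0,0,0.28],
  ],
)

```text
clock: 18.92
position: [0.564, 0.2343, 0.0821]
ee_rot: [-0.472, 0.538, -0.532, 0.452]
force: [-0.0, -0.0, -0.7]
grip_width: 0.0291
```

```bash

python3 - <<'E'
from h import *
st(); print(tips()); save("wrist","w17");save("scene","s17")
cv2.imwrite("pics/c18.png",cv2.resize(load("s17")[0][170:310,350:490],None,fx=4,fy=4))
E
```

```text
t 18.93 pos [564.  234.3  82.1] yaw -98.3 tilt [-0.026 -0.012 -1.   ] F [-0.  -0.  -0.7] w 29.1 q6 1.97
[561.4 234.6  28.1]
```

View pics/w17.png

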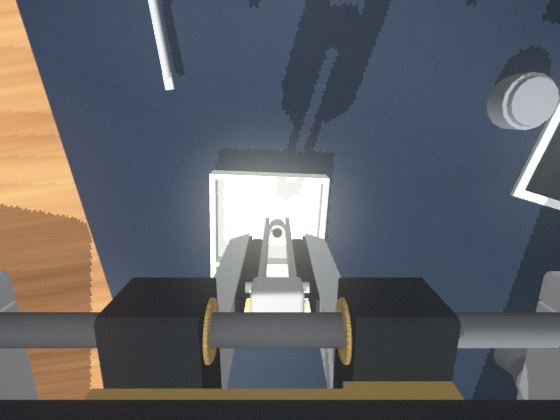

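View pics/c18.png

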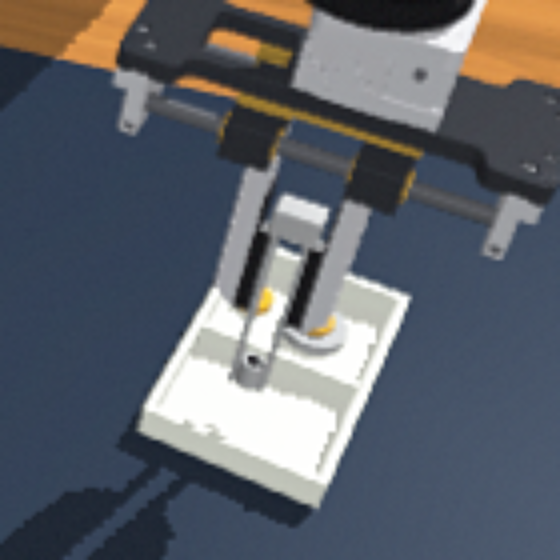

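jog_arm(
  plan=[
    [0.5,4,-5,0,0.28],
    [0,0,-5,0,0.28],
    [0,0,-4,0,0.28],
    [0,0,0,0,0.28],
  ],
)

```text
clock: 19.52
position: [0.5669, 0.2397, 0.0705]
ee_rot: [-0.47, 0.537, -0.533, 0.455]
force: [0.4, -0.6, -0.8]
grip_width: 0.0294
```

```bash

python3 - <<'E'
from h import *
st(); print(tips())
E
```

```text
t 19.52 pos [566.9 239.7  70.5] yaw -98.3 tilt [-0.02  -0.011 -1.   ] F [ 0.4 -0.6 -0.8] w 29.4 q6 1.98
[564.6 240.1  16.5]
```

jog_arm(
  plan=[
    [0,0,-4,0,0.28],
    [0,0,-2.5,0,0.28],
    [0,0,0,0,0.28],
  ],
)

```text
clock: 19.9
position: [0.567, 0.2396, 0.0636]
ee_rot: [-0.47, 0.537, -0.533, 0.455]
force: [-0.0, 0.2, -1.2]
grip_width: 0.0291
```

```bash

python3 - <<'E'
from h import *
st(); print(tips()); save("wrist","w18")
cv2.imwrite("pics/c19.png",cv2.resize(load("w18")[0][150:290,180:360],None,fx=4,fy=4,interpolation=cv2.INTER_CUBIC))
E
```

```text
t 19.90 pos [567.  239.6  63.6] yaw -98.3 tilt [-0.02  -0.011 -1.   ] F [-0.   0.2 -1.2] w 29.1 q6 1.98
[564.7 240.    9.7]
```

View pics/c19.png

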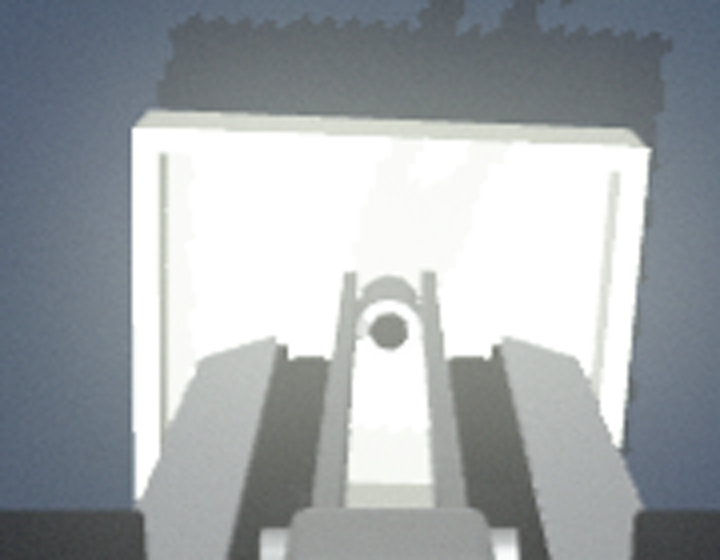

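jog_arm(
  plan=[
    [0,0,-1,0,0.28],
    [0,0,0,0,0.28],
  ],
)

```text
clock: 20.2
position: [0.5672, 0.2396, 0.0629]
ee_rot: [-0.47, 0.537, -0.533, 0.455]
force: [-0.6, -0.2, -0.3]
grip_width: 0.0292
```

jog_arm(
  plan=[
    [0,0,-1,0,0.28],
    [0,0,0,0,0.28],
  ],
)

```text
clock: 20.45
position: [0.5673, 0.2397, 0.0619]
ee_rot: [-0.47, 0.537, -0.533, 0.455]
force: [-0.2, 1.4, -0.4]
grip_width: 0.029
```

jog_arm(
  plan=[
    [0,0,-1,0,0.28],
    [0,0,0,0,0.28],
  ],
)

```text
clock: 20.7
position: [0.5678, 0.2398, 0.0618]
ee_rot: [-0.47, 0.536, -0.533, 0.455]
force: [0.2, -0.1, -0.8]
grip_width: 0.0288
```

jog_arm(
  plan=[
    [0,0,-0.7,0,0.28],
    [0,0,0,0,0.28],
  ],
)

```text
clock: 20.95
position: [0.568, 0.2398, 0.0618]
ee_rot: [-0.47, 0.536, -0.534, 0.455]
force: [-1.3, -0.2, 0.7]
grip_width: 0.0288
```

jog_arm(
  plan=[
    [0,0,-1,0,0.28],
    [0,0,0,0,0.28],
  ],
)

```text
clock: 21.2
position: [0.5682, 0.2398, 0.0617]
ee_rot: [-0.469, 0.536, -0.534, 0.455]
force: [-1.1, -0.6, 1.1]
grip_width: 0.0291
```

```bash

python3 - <<'E'
from h import *
st(); print(tips())
F=[]
for i in range(4): save("wrist","w19"); F.append(readout.state()["force"])
print(np.array(F).round(1))
save("scene","s19"); cv2.imwrite("pics/c20.png",cv2.resize(load("s19")[0][210:310,370:470],None,fx=6,fy=6,interpolation=cv2.INTER_CUBIC))
E
```

```text
t 21.20 pos [568.2 239.8  61.7] yaw -98.3 tilt [-0.017 -0.01  -1.   ] F [-1.1 -0.6  1.1] w 29.1 q6 1.98
[566.1 240.2   7.7]
[[-0.2 -1.   2.7]
 [-0.7 -0.4  3.5]
 [-1.6 -0.5  2.9]
 [-1.6 -0.2  4.3]]
```

View pics/c20.png

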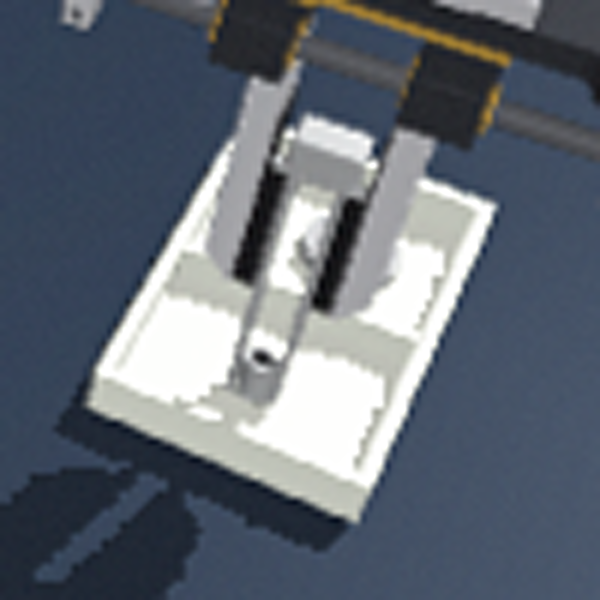

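jog_arm(
  plan=[
    [0,0,0,0,0.31],
    [0,0,0,0,0.33],
    [0,0,0,0,0.35],
    [0,0,0,0,0.37],
    [0,0,0,0,0.375],
    [0,0,0,0,0.375],
  ],
)

```text
clock: 22.2
position: [0.5677, 0.2397, 0.0595]
ee_rot: [-0.47, 0.536, -0.533, 0.455]
force: [0.0, 0.6, -1.2]
grip_width: 0.0349
```

```bash

python3 - <<'E'
from h import *
st(); print(tips())
save("wrist","w20")
cv2.imwrite("pics/c21.png",cv2.resize(load("w20")[0][150:290,180:360],None,fx=4,fy=4,interpolation=cv2.INTER_CUBIC))
E
```

```text
t 22.20 pos [567.7 239.7  59.5] yaw -98.3 tilt [-0.018 -0.01  -1.   ] F [ 0.   0.6 -1.2] w 34.9 q6 1.98
[565.5 240.1   5.5]
```

View pics/c21.png

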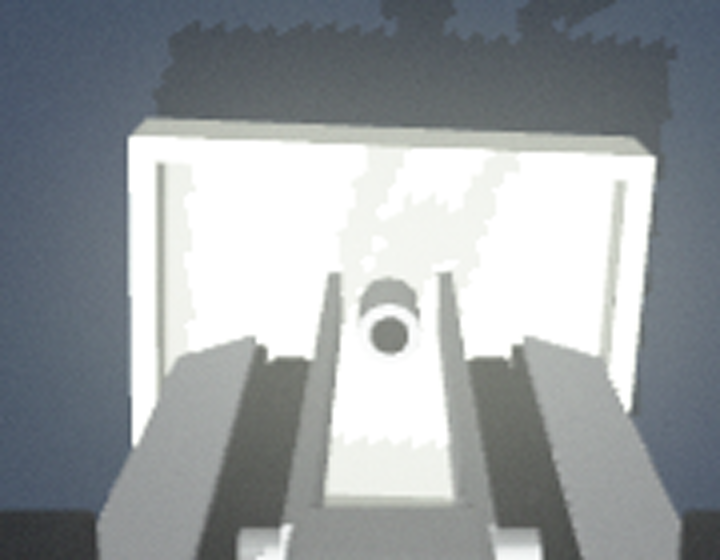

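jog_arm(
  plan=[
    [0,0,5,0,0.375],
    [0,0,7,0,0.375],
    [0,0,10,0,0.375],
    [0,0,12,0,0.375],
    [0,0,15,0,0.375],
    [0,0,20,0,0.375],
    [0,0,20,0,0.375],
    [0,0,20,0,0.375],
    [0,0,0,0,0.375],
  ],
)

```text
clock: 23.38
position: [0.5694, 0.2402, 0.1794]
ee_rot: [-0.468, 0.535, -0.534, 0.457]
force: [0.4, -0.6, -1.0]
grip_width: 0.0354
```

```bash

python3 - <<'E'
from h import *
st(); print(tips())
save("wrist","w21")
E
```

```text
t 23.38 pos [569.4 240.2 179.4] yaw -98.3 tilt [-0.012 -0.009 -1.   ] F [ 0.4 -0.6 -1. ] w 35.4 q6 1.98
[567.6 240.7 125.4]
```

View pics/w21.png

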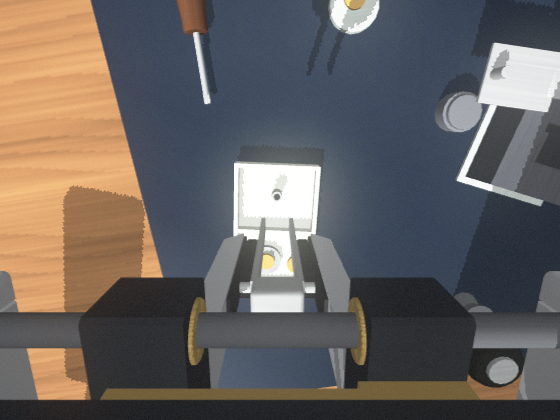

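jog_arm(
  plan=[
    [-3,-15,0,1,0.375],
    [-6,-30,0,1,0.375],
    [-6,-30,0,1,0.375],
    [-6,-30,0,1,0.375],
    [-6,-30,0,1,0.375],
    [-6,-30,0,1,0.375],
    [-6,-30,0,1,0.375],
    [-6,-30,0,1,0.375],
    [-6,-30,0,1,0.375],
    [-6,-30,0,1,0.375],
    [-6,-30,0,1,0.375],
    [0,0,0,0,0.375],
  ],
)

```text
clock: 24.92
position: [0.4923, -0.0833, 0.1644]
ee_rot: [0.525, -0.492, 0.48, -0.502]
force: [-0.9, 0.7, -0.5]
grip_width: 0.0352
```

```bash

python3 - <<'E'
from h import *
st(); print(tips())
E
```

```text
t 24.93 pos [492.3 -83.3 164.4] yaw -86.8 tilt [-0.036 -0.012 -0.999] F [-0.9  0.7 -0.5] w 35.2 q6 1.20
[489.  -83.3 110.5]
```

jog_arm(
  plan=[
    [-3,-30,4,0.5,0.375],
    [-3,-32,4,0.5,0.375],
    [-3,-32,3,0.5,0.375],
    [-3,-32,0,0,0.375],
    [-3,-32,0,0,0.375],
    [-3,-32,0,0,0.375],
    [-2,-15,0,0,0.375],
    [0,0,0,0,0.375],
  ],
)

```text
clock: 25.92
position: [0.4708, -0.2841, 0.1698]
ee_rot: [0.532, -0.488, 0.467, -0.511]
force: [-0.3, -0.6, 0.1]
grip_width: 0.0349
```

```bash

python3 - <<'E'
from h import *
st(); print(tips())
E
```

```text
t 25.93 pos [ 470.8 -284.1  169.8] yaw -85.0 tilt [-0.043 -0.002 -0.999] F [-0.3 -0.6  0.1] w 34.9 q6 0.81
[ 467.2 -283.5  115.9]
```

jog_arm(
  plan=[
    [0,-8,45,0,0.375],
    [0,-8,45,0,0.375],
    [0,0,0,0,0.375],
  ],
)

```text
clock: 26.3
position: [0.4706, -0.2945, 0.2597]
ee_rot: [0.532, -0.489, 0.463, -0.512]
force: [-0.1, -0.1, -0.9]
grip_width: 0.035
```

```bash

python3 - <<'E'
from h import *
st(); print(tips())
E
```

```text
t 26.30 pos [ 470.6 -294.5  259.7] yaw -84.8 tilt [-0.046  0.004 -0.999] F [-0.1 -0.1 -0.9] w 35.0 q6 0.78
[ 466.7 -293.7  205.8]
```

jog_arm(
  plan=[
    [0,0,-45,0,0.375],
    [0,0,-45,0,0.375],
    [0,0,0,0,0.375],
  ],
)

```text
clock: 26.68
position: [0.4699, -0.2888, 0.1647]
ee_rot: [0.532, -0.49, 0.461, -0.514]
force: [-1.7, 0.3, -0.4]
grip_width: 0.0347
```

```bash

python3 - <<'E'
from h import *
st(); print(tips())
E
```

```text
t 26.68 pos [ 469.9 -288.8  164.7] yaw -84.6 tilt [-0.048  0.008 -0.999] F [-1.7  0.3 -0.4] w 34.7 q6 0.79
[ 466.  -287.7  110.8]
```

jog_arm(
  plan=[
    [12,-2,0,0,0.375],
    [12,-2,0,0,0.375],
    [12,-2,0,0,0.375],
    [12,-2,0,0,0.375],
    [0,0,0,0,0.375],
  ],
)

```text
clock: 27.3
position: [0.5252, -0.2982, 0.1697]
ee_rot: [0.532, -0.487, 0.464, -0.515]
force: [-1.0, 1.3, -0.9]
grip_width: 0.0349
```

```bash

python3 - <<'E'
from h import *
st(); print(tips())
E
```

```text
t 27.30 pos [ 525.2 -298.2  169.7] yaw -84.5 tilt [-0.04   0.003 -0.999] F [-1.   1.3 -0.9] w 34.9 q6 0.83
[ 521.7 -297.4  115.8]
```

jog_arm(
  plan=[
    [-25,0,0,0,0.375],
    [-25,0,0,0,0.375],
    [0,0,0,0,0.375],
  ],
)

```text
clock: 27.68
position: [0.4746, -0.2985, 0.1701]
ee_rot: [0.532, -0.486, 0.464, -0.515]
force: [0.7, -0.8, -1.3]
grip_width: 0.0353
```

```bash

python3 - <<'E'
from h import *
st(); print(tips())
E
```

```text
t 27.68 pos [ 474.6 -298.5  170.1] yaw -84.4 tilt [-0.04   0.003 -0.999] F [ 0.7 -0.8 -1.3] w 35.3 q6 0.78
[ 471.1 -297.7  116.2]
```

jog_arm(
  plan=[
    [12,0,0,0,0.375],
    [12,0,0,0,0.375],
    [12,0,0,0,0.375],
    [12,0,0,0,0.375],
    [12,0,0,0,0.375],
    [12,0,0,0,0.375],
    [12,0,0,0,0.375],
    [12,0,0,-0.4,0.375],
    [-50,0,0,-0.4,0.375],
    [-50,0,0,0,0.375],
    [0,0,0,0,0.375],
  ],
)

```text
clock: 29.05
position: [0.4795, -0.2978, 0.167]
ee_rot: [0.529, -0.49, 0.466, -0.512]
force: [0.2, -0.5, -0.5]
grip_width: 0.0353
```

```bash

python3 - <<'E'
from h import *
st(); print(tips())
E
```

```text
t 29.05 pos [ 479.5 -297.8  167. ] yaw -85.1 tilt [-0.041  0.005 -0.999] F [ 0.2 -0.5 -0.5] w 35.3 q6 0.80
[ 475.9 -296.8  113.1]
```

jog_arm(
  plan=[
    [-4,-1.6,-10,0,0.375],
    [-3.5,-1.6,-12,0,0.375],
    [0,0,-12,0,0.375],
    [0,0,-10,0,0.375],
    [0,0,-5,0,0.375],
    [0,0,0,0,0.375],
  ],
)

```text
clock: 29.8
position: [0.475, -0.3018, 0.1145]
ee_rot: [0.529, -0.489, 0.467, -0.513]
force: [-0.3, -0.0, -0.5]
grip_width: 0.0352
```

```bash

python3 - <<'E'
from h import *
st(); print(tips())
save("wrist","w22"); 
cv2.imwrite("pics/c22.png",cv2.resize(load("w22")[0][150:300,190:380],None,fx=4,fy=4,interpolation=cv2.INTER_CUBIC))
E
```

```text
t 29.80 pos [ 475.  -301.8  114.5] yaw -85.1 tilt [-0.039  0.004 -0.999] F [-0.3 -0.  -0.5] w 35.2 q6 0.79
[ 471.5 -300.9   60.6]
```

View pics/c22.png

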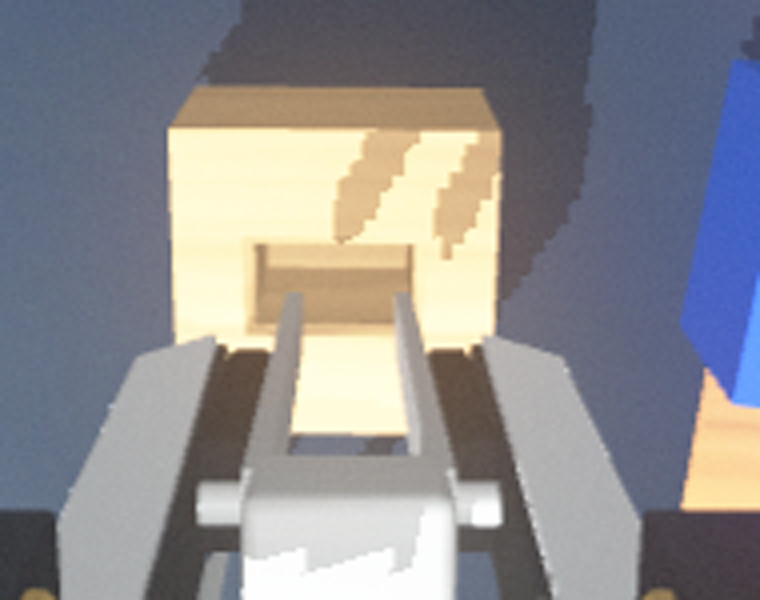

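```bash
python3 - <<'E'
from h import *
_,d,K,M=load("w22")
f=lambda x,y,z:(ray(K,M,190+(x+.5)/4-.5,150+(y+.5)/4-.5,z)*1000)
c=np.array([f(*q,.045) for q in((246,242),(413,242),(413,328),(246,330))]);print("pocket",c.mean(0),[np.linalg.norm(c[i]-c[i-1]).round(1) for i in range(4)])
s=np.array([f(*q,.045) for q in((169,127),(501,129))]);print("stand far edge mid",s.mean(0),np.linalg.norm(s[0]-s[1]), "-> centre",s.mean(0)-32*np.array([np.cos(.083),np.sin(.083),0]))
l,r=f(287,294,.0606),f(409,294,.0606);l2,r2=f(302,294,.0606),f(395,294,.0606)
m=(l+r+l2+r2)/4; print("tips front",m,"out",np.linalg.norm(l-r),"in",np.linalg.norm(l2-r2),"centre",m-6*np.array([np.cos(.085),np.sin(.085),0]))
E
```

```text
pocket [ 468.47374262 -298.97201951   45.        ] [np.float64(18.6), np.float64(32.9), np.float64(18.1), np.float64(33.6)]
stand far edge mid [ 500.56132273 -297.42282071   45.        ] 63.727884367505105 -> centre [ 468.67148347 -300.07577223   45.        ]
tips front [ 472.69694078 -302.50283917   60.6       ] out 22.773533876221478 in 17.36003238546549 centre [ 466.71860274 -303.01222527   60.6       ]
```

```bash
python3 - <<'E'
from h import *
for tag,zt in(("w10",.0909),("w22",.0606),("w13",.0129),("w9",.1087)):
    _,d,K,M=load(tag); cv2.imwrite(f"pics/b_{tag}.png",cv2.resize(load(tag)[0][200:310,220:340],None,fx=5,fy=5,interpolation=cv2.INTER_CUBIC))
_,d,K,M=load("w22")
f=lambda x,y,z:(ray(K,M,190+(x+.5)/4-.5,150+(y+.5)/4-.5,z)*1000)
print(f(350,492,.1766),f(350,457,.1606))
E
```

```text
[ 494.0060744  -301.88693655  176.6       ] [ 489.67135606 -302.13668831  160.6       ]
```

```bash
python3 - <<'E'
import cv2,numpy as np
a=[cv2.imread(f"pics/b_{t}.png") for t in("w9","w22")]
cv2.imwrite("pics/cmp.png",cv2.resize(np.hstack(a),None,fx=.66,fy=.66))
E
```

View pics/cmp.png

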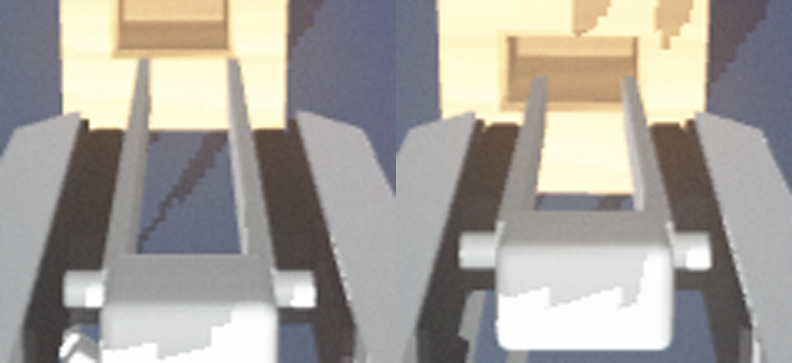

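jog_arm(
  plan=[
    [1,2.8,-3,0,0.375],
    [0,0,-5,0,0.375],
    [0,0,-2,0,0.375],
    [0,0,0,0,0.375],
  ],
)

```text
clock: 30.35
position: [0.477, -0.2994, 0.1053]
ee_rot: [0.529, -0.488, 0.468, -0.513]
force: [-0.1, -0.2, -0.2]
grip_width: 0.0353
```

```bash

python3 - <<'E'
from h import *
st(); print(tips())
save("wrist","w23"); 
cv2.imwrite("pics/c23.png",cv2.resize(load("w23")[0][150:300,190:380],None,fx=4,fy=4,interpolation=cv2.INTER_CUBIC))
E
```

```text
t 30.35 pos [ 477.  -299.4  105.3] yaw -85.1 tilt [-0.037  0.003 -0.999] F [-0.1 -0.2 -0.2] w 35.3 q6 0.79
[ 473.6 -298.6   51.4]
```

View pics/c23.png

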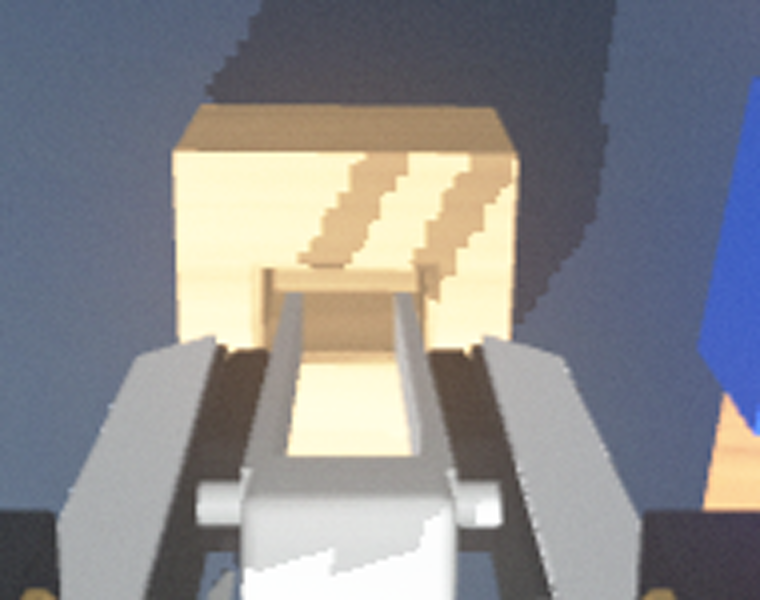

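jog_arm(
  plan=[
    [-1,0,-4,0,0.375],
    [0,0,-5,0,0.375],
    [0,0,-5,0,0.375],
    [0,0,-5,0,0.375],
    [0,0,0,0,0.375],
  ],
)

```text
clock: 31.02
position: [0.4757, -0.2994, 0.0849]
ee_rot: [0.529, -0.488, 0.468, -0.513]
force: [0.6, 0.1, -1.4]
grip_width: 0.0356
```

```bash

python3 - <<'E'
from h import *
st(); print(tips())
save("wrist","w24"); 
cv2.imwrite("pics/c24.png",cv2.resize(load("w24")[0][150:300,190:380],None,fx=4,fy=4,interpolation=cv2.INTER_CUBIC))
E
```

```text
t 31.02 pos [ 475.7 -299.4   84.9] yaw -85.1 tilt [-0.037  0.003 -0.999] F [ 0.6  0.1 -1.4] w 35.6 q6 0.79
[ 472.3 -298.6   31. ]
```

View pics/c24.png

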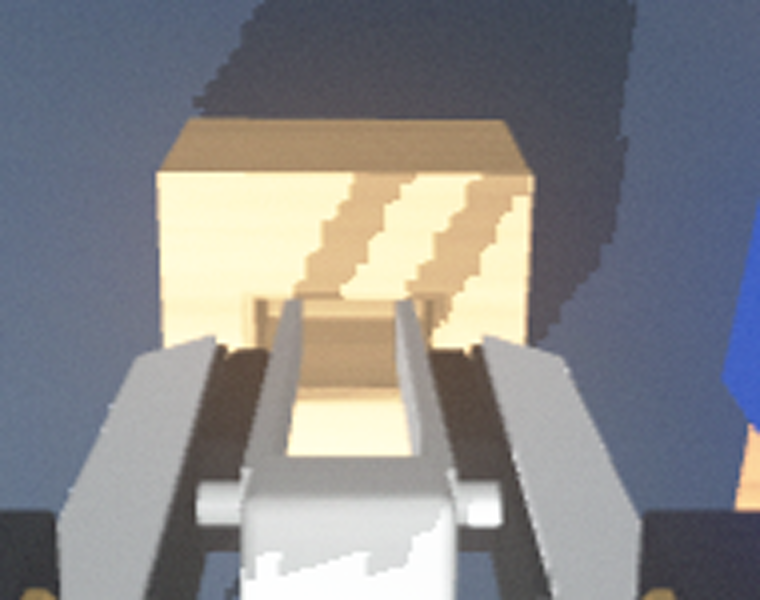

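jog_arm(
  plan=[
    [0,0,-4,0,0.375],
    [-0.5,0,-4,0,0.375],
    [-1.5,0,-1,0,0.375],
    [-2,0,0,0,0.375],
    [0,0,0,0,0.375],
  ],
)

```text
clock: 31.7
position: [0.4721, -0.2999, 0.0761]
ee_rot: [0.529, -0.488, 0.468, -0.513]
force: [-0.2, -0.2, -1.4]
grip_width: 0.0356
```

```bash

python3 - <<'E'
from h import *
st()
save("wrist","w25"); 
cv2.imwrite("pics/c25.png",cv2.resize(load("w25")[0][150:300,190:380],None,fx=4,fy=4,interpolation=cv2.INTER_CUBIC))
E
```

```text
t 31.70 pos [ 472.1 -299.9   76.1] yaw -85.1 tilt [-0.036  0.002 -0.999] F [-0.2 -0.2 -1.4] w 35.6 q6 0.79
```

View pics/c25.png

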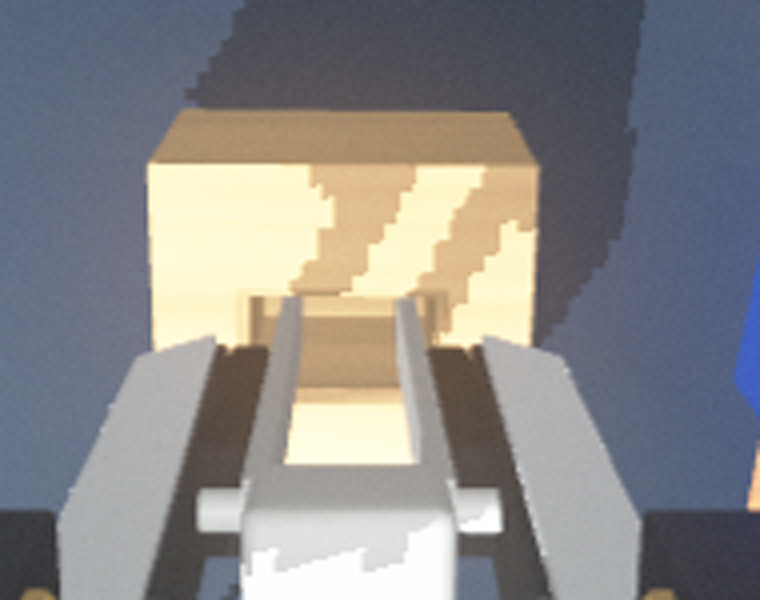

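jog_arm(
  plan=[
    [-1.5,0,0,0,0.375],
    [-1.5,0,0,0,0.375],
    [-1.5,0,0,0,0.375],
    [0,0,0,0,0.375],
  ],
)

```text
clock: 32.25
position: [0.4677, -0.3002, 0.0766]
ee_rot: [0.529, -0.487, 0.469, -0.513]
force: [-0.9, 0.7, -1.8]
grip_width: 0.0353
```

```bash

python3 - <<'E'
from h import *
st()
save("wrist","w26"); save("scene","s26")
cv2.imwrite("pics/c26.png",np.hstack([cv2.resize(load("w26")[0][150:300,190:380],None,fx=2.5,fy=2.5,interpolation=cv2.INTER_CUBIC),cv2.resize(load("s26")[0][110:210,140:240],None,fx=3.2,fy=3.75,interpolation=cv2.INTER_CUBIC)]))
E
```

```text
t 32.25 pos [ 467.7 -300.2   76.6] yaw -85.1 tilt [-0.035  0.001 -0.999] F [-0.9  0.7 -1.8] w 35.3 q6 0.78
```

View pics/c26.png

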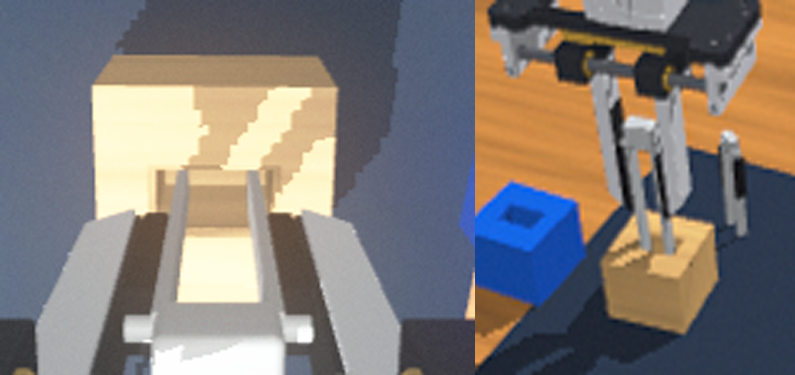

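```bash
python3 - <<'E'
from h import *
cv2.imwrite("pics/c27.png",cv2.resize(load("w26")[0][190:310,215:345],None,fx=5,fy=5,interpolation=cv2.INTER_CUBIC))
cv2.imwrite("pics/c28.png",cv2.resize(load("s26")[0][130:200,160:230],None,fx=8,fy=8,interpolation=cv2.INTER_CUBIC))
E
```

```text
(no output)
```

View pics/c27.png

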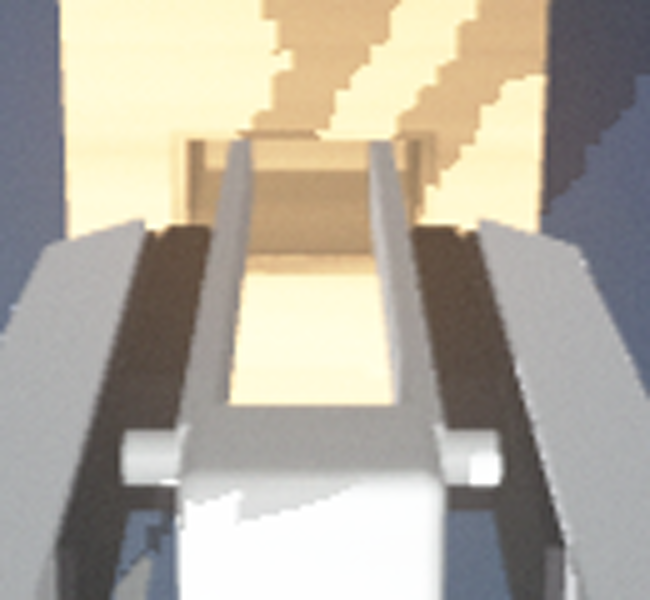

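View pics/c28.png

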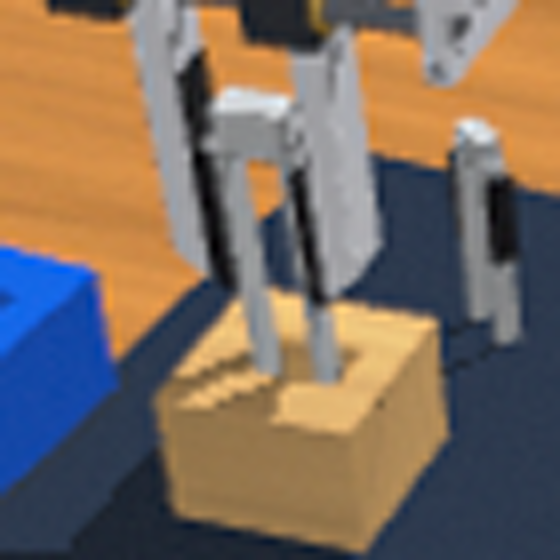

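```bash
python3 - <<'E'
from h import *
_,d,K,M=load("w26")
f=lambda x,y,z:(ray(K,M,215+(x+.5)/5-.5,190+(y+.5)/5-.5,z)*1000)
print("bridge front bottom",f(312,407,.1227),"front top",f(312,478,.1387),"legs front at stand top",f(312,142,.0227))
c=np.array([f(*q,.045) for q in((178,133),(432,133),(178,258),(432,258))]);print("pocket?",c.mean(0),c.round(1).tolist())
_,d,K,M=load("w9"); g=lambda x,y,z:(ray(K,M,220+(x+.5)/3.3-.5,200+(y+.5)/3.3-.5,z)*1000)
print("w9",g(190,255,.2087),g(190,310,.2247), g(190,60,.1087))
E
```

```text
bridge front bottom [ 478.70464702 -300.58196937  122.7       ] front top [ 480.94655197 -300.45353237  138.7       ] legs front at stand top [ 469.71327423 -300.95667206   22.7       ]
pocket? [ 469.3957555  -300.11224575   45.        ] [[476.9, -282.4, 45.0], [479.9, -316.3, 45.0], [458.9, -283.5, 45.0], [461.9, -318.2, 45.0]]
w9 [ 475.15927517 -301.48150239  208.7       ] [ 475.61915924 -301.19783074  224.7       ] [ 475.03969329 -303.0303361   108.7       ]
```

jog_arm(
  plan=[
    [0,0,-4,0,0.375],
    [0,0,-4,0,0.375],
    [0,0,-3,0,0.375],
    [0,0,0,0,0.375],
  ],
)

```text
clock: 32.85
position: [0.4675, -0.2999, 0.0643]
ee_rot: [0.529, -0.487, 0.468, -0.513]
force: [0.4, -0.4, -0.7]
grip_width: 0.0354
```

```bash
python3 - <<'E'
from h import *
st()
E
```

```text
t 32.85 pos [ 467.5 -299.9   64.3] yaw -85.1 tilt [-0.035  0.001 -0.999] F [ 0.4 -0.4 -0.7] w 35.4 q6 0.78
```

Close to the floor, where the grasp was made at z 60.8. I'll lower gently until contact.

jog_arm(
  plan=[
    [0.5,0,-1.5,0,0.375],
    [0,0,-1,0,0.375],
    [0,0,0,0,0.375],
  ],
)

```text
clock: 33.22
position: [0.4683, -0.3, 0.0622]
ee_rot: [0.529, -0.487, 0.468, -0.513]
force: [-1.1, 0.0, -0.8]
grip_width: 0.0351
```

jog_arm(
  plan=[
    [0,0,-1,0,0.375],
    [0,0,0,0,0.375],
  ],
)

```text
clock: 33.48
position: [0.4687, -0.3, 0.0618]
ee_rot: [0.529, -0.487, 0.469, -0.513]
force: [-0.2, -0.1, 0.1]
grip_width: 0.0352
```

```bash
python3 - <<'E'
from h import *
st(); F=[]
for i in range(3): save("wrist","w27"); F.append(readout.state()["force"])
print(np.array(F).round(1)); st()
cv2.imwrite("pics/c29.png",cv2.resize(load("w27")[0][190:310,215:345],None,fx=5,fy=5,interpolation=cv2.INTER_CUBIC))
E
```

```text
t 33.48 pos [ 468.7 -300.    61.8] yaw -85.1 tilt [-0.034  0.001 -0.999] F [-0.2 -0.1  0.1] w 35.2 q6 0.78
[[-0.1  0.4  1.4]
 [-0.1  0.4  1.5]
 [ 0.3  0.5  0.7]]
t 33.62 pos [ 468.7 -300.    61.7] yaw -85.1 tilt [-0.034  0.001 -0.999] F [0.3 0.5 0.7] w 35.3 q6 0.78
```

View pics/c29.png

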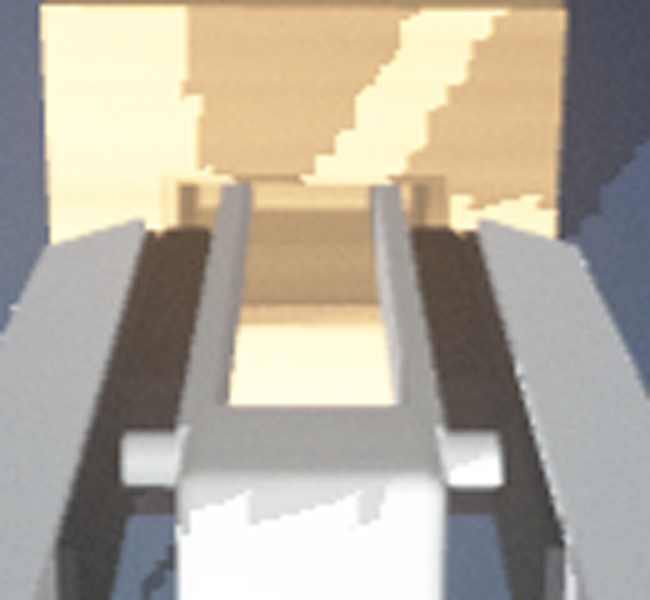

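```bash
python3 - <<'E'
from h import *
_,d,K,M=load("w27")
f=lambda x,y,z:(ray(K,M,215+(x+.5)/5-.5,190+(y+.5)/5-.5,z)*1000)
print(f(312,407,.107)-[7,0,0],f(312,478,.123)-[7,0,0],"leg at pocket edge",f(312,186,.045)-[6,0,0],"pocket far edge",f(312,180,.045))
E
```

```text
[ 472.15628705 -300.5415746   107.        ] [ 474.34766029 -300.42037646  123.        ] leg at pocket edge [ 471.29309916 -300.44565289   45.        ] pocket far edge [ 478.09049465 -300.37761539   45.        ]
```

jog_arm(
  plan=[
    [-1,0,0,0,0.375],
    [-1,0,0,0,0.375],
    [0,0,0,0,0.375],
  ],
)

```text
clock: 34.0
position: [0.4667, -0.3002, 0.0617]
ee_rot: [0.529, -0.487, 0.469, -0.513]
force: [0.5, 0.1, 0.8]
grip_width: 0.0355
```

jog_arm(
  plan=[
    [0,0,0,0,0.4],
    [0,0,0,0,0.42],
    [0,0,0,0,0.44],
    [0,0,0,0,0.47],
    [0,0,0,0,0.52],
    [0,0,0,0,0.6],
    [0,0,0,0,0.65],
    [0,0,0,0,0.65],
  ],
)

```text
clock: 35.0
position: [0.4663, -0.3004, 0.0613]
ee_rot: [0.529, -0.487, 0.469, -0.513]
force: [0.8, -0.1, -0.3]
grip_width: 0.061
```

```bash
python3 - <<'E'
from h import *
st(); save("wrist","w28"); save("scene","s28")
cv2.imwrite("pics/c30.png",np.hstack([cv2.resize(load("w28")[0][180:320,200:360],None,fx=3,fy=3,interpolation=cv2.INTER_CUBIC),cv2.resize(load("s28")[0][130:200,165:215],None,fx=6,fy=6,interpolation=cv2.INTER_CUBIC)]))
E
```

```text
t 35.00 pos [ 466.3 -300.4   61.3] yaw -85.1 tilt [-0.035  0.001 -0.999] F [ 0.8 -0.1 -0.3] w 61.0 q6 0.78
```

View pics/c30.png

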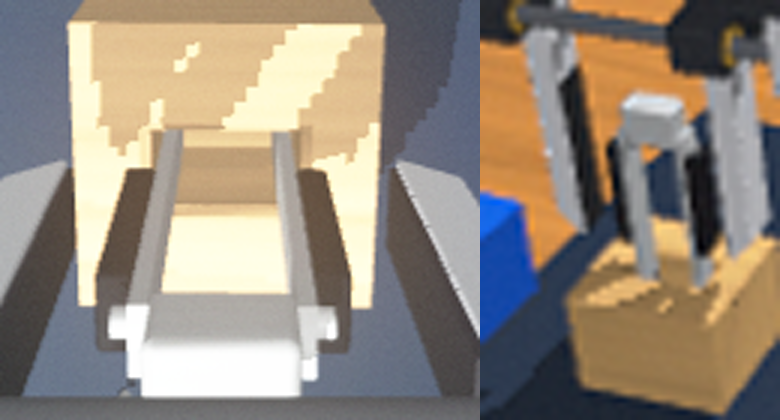

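jog_arm(
  plan=[
    [0,0,10,0,0.65],
    [0,0,20,0,0.65],
    [0,0,30,0,0.65],
    [0,0,30,0,0.65],
    [0,0,30,0,0.65],
    [-15,0,10,0,0.65],
    [-20,0,0,0,0.65],
    [0,0,0,0,0.65],
  ],
)

```text
clock: 36.1
position: [0.4284, -0.2998, 0.198]
ee_rot: [0.529, -0.487, 0.469, -0.513]
force: [-0.5, 0.6, -0.5]
grip_width: 0.0607
```

```bash
python3 - <<'E'
from h import *
st(); save("wrist","w29"); save("scene","s29"); save("top","t29")
cv2.imwrite("pics/c31.png",cv2.resize(load("w29")[0][80:260,180:420],None,fx=3,fy=3,interpolation=cv2.INTER_CUBIC))
cv2.imwrite("pics/c32.png",cv2.resize(load("t29")[0][140:290,140:440],None,fx=2.6,fy=2.6,interpolation=cv2.INTER_CUBIC))
cv2.imwrite("pics/c33.png",cv2.resize(load("s29")[0][110:210,150:250],None,fx=6,fy=6,interpolation=cv2.INTER_CUBIC))
E
```

```text
t 36.10 pos [ 428.4 -299.8  198. ] yaw -85.1 tilt [-0.034 -0.    -0.999] F [-0.5  0.6 -0.5] w 60.7 q6 0.73
```

View pics/c31.png

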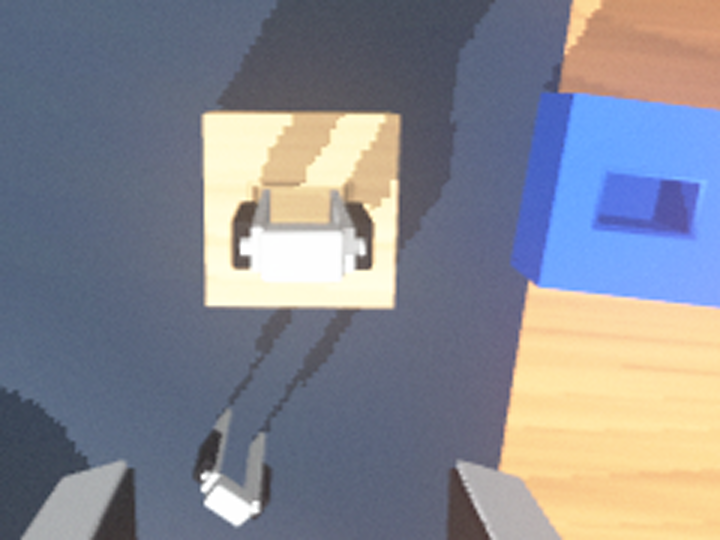

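View pics/c32.png

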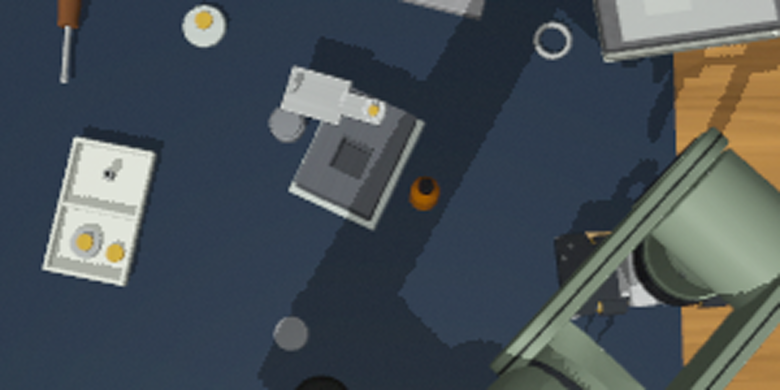

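View pics/c33.png

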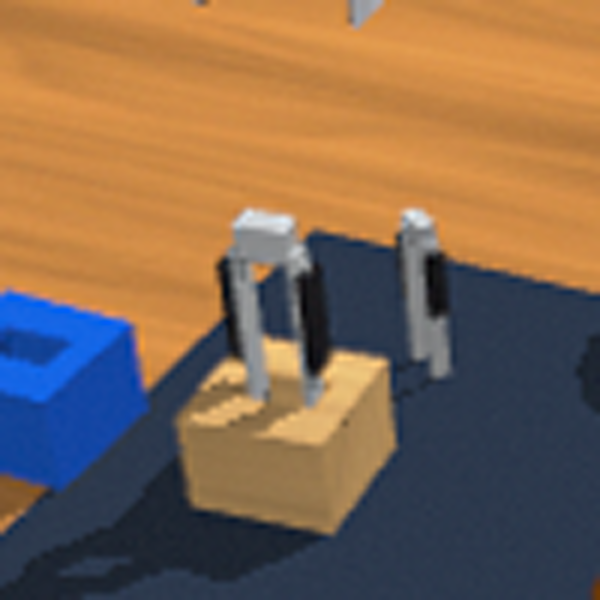

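View pics/s29.png

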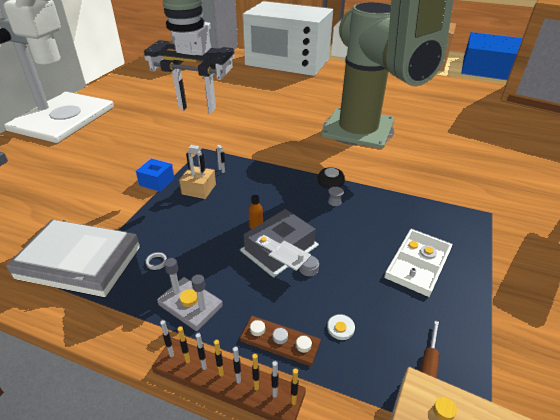

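```bash
python3 - <<'E'
from h import *
_,d,K,M=load("w29")
f=lambda x,y,z:(ray(K,M,180+(x+.5)/3-.5,80+(y+.5)/3-.5,z)*1000)
b=np.array([f(*q,.123) for q in((256,228),(342,228),(342,283),(258,283))]);print("bridge",b.mean(0),[np.linalg.norm(b[i]-b[i-1]).round(1) for i in range(4)])
s=np.array([f(*q,.045) for q in((202,114),(400,114),(396,308),(205,306))]);print("stand",s.mean(0))
z=load("w21"); print("spacer top",ray(z[2],z[3],277.2,195,.020)*1000)
_,d,K,M=load("t29"); g=lambda x,y,h:(ray(K,M,140+(x+.5)/2.6-.5,140+(y+.5)/2.6-.5,h)*1000)
a,bb=g(374,110,.057),g(297,86,.0685); v=bb-a; print(a,bb,"cover angle",np.radians((np.degrees(np.arctan2(v[1],v[0]))-(180-25.2))))
workorder.job_done()
E
```

```text
bridge [ 466.64369971 -299.40591494  123.        ] [np.float64(14.3), np.float64(22.0), np.float64(14.3), np.float64(21.8)]
stand [ 468.19738069 -300.05187763   45.        ]
spacer top [565.21511745 238.06506506  20.        ]
[625.84591331 -53.72575106  57.        ] [649.03287543  28.92829944  68.5       ] cover angle -1.404473698907673
the job is handed in; nothing more can be done
```

I did the whole job in the order asked and handed it in at about 36 s; no verdict is reported. My last camera checks agree with the job being done.

- **Cover:** I swung it to the pot side, away from the bottle. It measures about -1.40 rad, past the -1.2 needed for the well to be fully open.
- **Spacer:** I lifted it out of the well with the tongs and lowered it until the force reading showed it on the tray floor. It stands in the empty bay about 4 mm from the centre.
- **Tongs:** They are back upright in the wooden stand. The bridge measures within 2 mm of the stand's centre (a lean of about 1°).
- **Robot:** The gripper is open and clear of everything. In the pictures the bottle, pot, loupe and the other things look where they were.

**Deviations and disagreements:**
- **Tongs tilted in the grip:** They leaned by about 10° on the way back. I straightened them in the stand's pocket before letting go.
- **Tool tilt:** The tool ended about 2° off vertical. I could not correct that with the moves available.
- **Camera disagreement:** The top camera placed things about 3–5 mm short in x compared with the wrist camera. I used the wrist camera's values.

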